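# Clamp the hanging carriage, load the repaired cassettes, release and send it on

### The arm

A 6-joint arm with a two-finger parallel gripper is mounted at the origin on the work surface. World frame = base frame: x ahead of the robot, y to its left, z up, the work surface at z = 0. Lengths are in mm, angles in rad, forces in N, time in s.
With the tool pointing down it reaches from about 350 to 775 mm from the base axis. Payload 7.3 kg.
Tool frame: the origin (TCP) lies between the finger pads; the fingertips stand 8 mm ahead of it and the grasp point (between the pads) lies 11 mm behind it; y points along the fingers, z is the direction in which the jaws open and shut, and the axes are right-handed (so a half turn about y gives the same grasp; the last joint's range is limited). The gripper opens to 92 mm and grips with 3 to 60 N. Pads are 19 mm wide; open, the fingers measure 130 mm over their backs; the gripper's body (75 mm by 190 mm) begins 47 mm behind the grasp point.
Start: joints at [-1.472, 0.342, 1.524, -0, 1.275, -0.146], TCP at [127.262, -509.365, 194.841] pointing down, gripper open.
Joint ranges: [-2.53, 2.53], [-0.77, 2.02], [0.04, 2.7], [-1, 4.14], [0.28, 2.66], [-3.11, 3.11]. Speed limits (rad/s): [2.57, 2.57, 3.14, 3.14, 3.14, 3.14].

### API

Orientations are given as [roll, pitch, yaw] about the fixed x, y, z axes, in that order (R = Rz(yaw) Ry(pitch) Rx(roll)).
In Python, from plant import bot, vision, job gives the robot as it stands. The module is installed in compiled form; this text tells all that it offers.
- The arm moves only by the tool arm_command, never from a script. Its argument "deltas" is a list of rows, each a list of 4 numbers: the shift along the tool's x, y, z in m, then the turn about the tool's y in degrees. In form: [[x, y, z, twist], ...]. A call has 1 to 5 rows; each row shifts and turns the commanded pose from where the row before left it, along the tool's axes as they then stand; what a row does not reach is not made up. A row lasts 1/10 s, in which the tool goes at most 50 mm and 8.59 degrees, less where a joint would pass 70% of its speed; a pose out of reach is approached as far as the arm can. A call is refused whole if a number of a shift passes 0.05 or a number of a turn 8.59, either way. A call with a gripper value outside its range is refused whole. "claw" is the closure in counts, from 0 (fully open) to 255 (shut), set as the call begins (left out, the last holds). The fingers move at their own pace and stop on an object; the grip force is fixed at half the most. Time passes only in rows, so rows that do not move let the fingers close. It gives the time, the measured TCP pose, the force and the opening at its end, in the units of the state.
- bot.get_obs(): the state, without advancing time (a new reading comes with each control period).
- vision.capture(name): name is "scene" or "side" or "wrist"; returns a dict with "img" (480x640x3 uint8, red, green, blue), "camera_matrix" (3x3 intrinsics, pixels), "dist_coeffs" ([k1, k2, p1, p2, k3] as OpenCV has them; the pictures are not rectified), "world_to_cam" (4x4, takes a point from world to camera coordinates); the wrist camera has in their place "mount" (4x4, takes a point from camera to tool coordinates, whose origin is the TCP and whose axes are the tool frame's). Camera axes: x right, y down, z forward; pixel columns grow to the right and rows downward; lengths in mm; the calibration is good to about 2 mm. A picture is of the moment at which its call begins: read the wrist's pose just before it. There is no depth.
- job.close_job(): hands the job in, once; it reports no verdict.
Trained networks look in a picture, given as the dict that the camera call returned (one of the last four; its "shot" number tells which), for a name from the list of things; names that differ only in an ending like _2 or _b are one class to them, and where a whole thing is asked for, a point or a joint stands for the part that bears it (a point fixed in the world has none). Each returns a list of dicts, best first, with "confidence" (0 to 1); they miss things now and then, are a little off and sometimes report something else, mostly with a low value. They report only what shows in the picture. A call takes as long as a camera call.
- vision.find_in(picture, name): "xyz" ([x, y, z] in mm, in the coordinates of the camera as it stood for that picture, good to about 4 mm: the middle of the surface that is visible of it).
- vision.regions_of(picture, name): "mask" (480x640 bool, what is visible of it).
The state is a dict: "time": time; "joint_positions": joint angles; "dq": joint speeds; "tau": joint torques, N m; "tool_pos": TCP position; "tcp_rot": TCP orientation; "contact_force": force on the tool from outside, world axes, zero at the start; "moment": the same for the moment, N m; "grip_width": finger opening in mm.
Only numpy, scipy, OpenCV 4.12 (cv2) and the standard library are available. Lean on these libraries where they do the work, as an engineer would, in place of code of your own. Each camera call takes 0.05 s, during which the arm holds its last target. There are 200 camera calls.

### The job

Slide the empty carriage fully left to its loading place and squeeze the handles of the locking pliers until they snap shut and clamp it, then lift every cassette over the lip of the carriage's rail and lower it until its hook sits fully down behind the lip. When all are hung, pull the release lever to pop the pliers open, and slide the loaded carriage all the way to the right-hand stop; leave the jar, screwdriver and meter alone.

Things in the scene. Friction and masses are not known exactly. Their poses are not given: they have to be found in the camera images.
- cassette0_mid (a point): Centre of a grey plastic cassette (absent in some runs): block 40 (x) by 40 (y) by 42 mm (z), about 200 g, bottom-heavy, standing on the bench at first. The point is 21 mm above its underside; z up, x towards its hook. The steel hook, 20 mm wide, rises from the top's +x edge, reaches back over a 12 mm gap and turns down as a 4 mm thick tongue; its highest edge is 58 mm above the underside. Grip it across y.
- cassette0_hook (a point): Hook of cassette 0: underside of its cross-bar (4 mm thick), at the middle of the 12 mm gap between block and tongue, 26 mm towards +x and 33 mm above the cassette's centre. The tongue ends 14 mm lower. Axes as the cassette's.
- cassette1_mid (a point): Centre of a grey plastic cassette (absent in some runs): block 40 (x) by 40 (y) by 42 mm (z), about 200 g, bottom-heavy, standing on the bench at first. The point is 21 mm above its underside; z up, x towards its hook. The steel hook, 20 mm wide, rises from the top's +x edge, reaches back over a 12 mm gap and turns down as a 4 mm thick tongue; its highest edge is 58 mm above the underside. Grip it across y.
- cassette1_hook (a point): Hook of cassette 1: underside of its cross-bar (4 mm thick), at the middle of the 12 mm gap between block and tongue, 26 mm towards +x and 33 mm above the cassette's centre. The tongue ends 14 mm lower. Axes as the cassette's.
- cassette2_mid (a point): Centre of a grey plastic cassette (absent in some runs): block 40 (x) by 40 (y) by 42 mm (z), about 200 g, bottom-heavy, standing on the bench at first. The point is 21 mm above its underside; z up, x towards its hook. The steel hook, 20 mm wide, rises from the top's +x edge, reaches back over a 12 mm gap and turns down as a 4 mm thick tongue; its highest edge is 58 mm above the underside. Grip it across y.
- cassette2_hook (a point): Hook of cassette 2: underside of its cross-bar (4 mm thick), at the middle of the 12 mm gap between block and tongue, 26 mm towards +x and 33 mm above the cassette's centre. The tongue ends 14 mm lower. Axes as the cassette's.
- cassette3_mid (a point): Centre of a grey plastic cassette (absent in some runs): block 40 (x) by 40 (y) by 42 mm (z), about 200 g, bottom-heavy, standing on the bench at first. The point is 21 mm above its underside; z up, x towards its hook. The steel hook, 20 mm wide, rises from the top's +x edge, reaches back over a 12 mm gap and turns down as a 4 mm thick tongue; its highest edge is 58 mm above the underside. Grip it across y.
- cassette3_hook (a point): Hook of cassette 3: underside of its cross-bar (4 mm thick), at the middle of the 12 mm gap between block and tongue, 26 mm towards +x and 33 mm above the cassette's centre. The tongue ends 14 mm lower. Axes as the cassette's.
- cassette4_mid (a point): Centre of a grey plastic cassette (absent in some runs): block 40 (x) by 40 (y) by 42 mm (z), about 200 g, bottom-heavy, standing on the bench at first. The point is 21 mm above its underside; z up, x towards its hook. The steel hook, 20 mm wide, rises from the top's +x edge, reaches back over a 12 mm gap and turns down as a 4 mm thick tongue; its highest edge is 58 mm above the underside. Grip it across y.
- cassette4_hook (a point): Hook of cassette 4: underside of its cross-bar (4 mm thick), at the middle of the 12 mm gap between block and tongue, 26 mm towards +x and 33 mm above the cassette's centre. The tongue ends 14 mm lower. Axes as the cassette's.
- lip (a point): Middle of the carriage's rail, on top of its lip; moves with it. x away from the robot, y along the rail to its left, z up. Rail 470 mm long. Lip: top edge of a 4 mm thick plate reaching 70 mm down; behind it a channel 22 mm wide, 16 mm deep, with a back wall 4 mm above the lip. Cassettes hang on the robot's side, hook to +x, 80 mm apart, from 215 mm right to 130 mm left of here; hung, they lean up to 0.2 rad.
- push_grip (a point): Upright black square post, 16 by 16 mm, on the carriage near the rail's left end (205 mm left of its middle): the grip by which the carriage is slid. This point is on its axis, 16 mm below its top end and 30 mm above the lip's top. Axes as the lip's.
- carriage (a joint): Slide of the carriage, m: 0 fully left (loading place), starting somewhere right of it, 0.07 at the right against its end stop (moving along -y of the lip's axes). Sliding takes about 3 to 5 N, unless the pliers clamp it.
- pliers (a joint): Closing of the locking pliers, rad: 0 fully open (as at the start), about 0.18 clamped. Dead centre is at 0.09, beyond which they spring to either end by themselves. Squeezing takes about 9 N at the handle, against a spring strut between the handles. Pliers lie level on a fixed stand at the rail's left end, jaws around a 6 mm tongue on the carriage's end, handles pointing left.
- moving_handle (a point): Point to squeeze on the pliers' moving handle, the one nearer the robot: steel bar 10 mm thick, 14 mm high, at its mid-height. It turns about a vertical pivot 95 mm from here towards the jaws (-y) and closes away from the robot (+x) onto the fixed handle, travelling 17 mm. Both bars can be straddled from above by fingers closing along x, with free space below.
- fixed_handle (a point): Matching point on the fixed handle, a bar of the same section, farther from the robot; it never moves. Axes: x away from the robot, y along the handles away from the jaws, z up. Clamped, the bars' centres are 22 mm apart (32 mm over the outsides); open, 39 mm (49 mm over the outsides).
- lever: Release lever of the pliers, standing up from the fixed handle near the pivot; origin at its hinge. Geared to the pliers: clamped, it leans about 14 degrees towards the jaws; as they open it swings 0.54 rad, its end travelling 22 mm towards the handles' ends (+y of the fixed handle). Pulling it that way takes 6 to 9 N and pops the pliers open half-way along.
- lever_tip (a point): Centre of the lever's dark flat end, 14 mm wide (x), 8 mm thick (y) and 26 mm high, 43 mm from the lever's hinge; its top is 11 mm above this point. Can be pinched from above across its 14 mm width.
- jar: Bystander: amber glass jar with a steel lid, 60 mm wide, 75 mm high; origin under its centre. Leave alone.
- driver: Bystander: red-handled screwdriver lying on the bench. Leave alone.
- meter: Bystander: black hand-held meter, 50 by 90 by 36 mm, behind the rail; origin under its centre. Leave alone.

How it is judged:
By the outcome, as a careful person would: the job done as asked, in the order asked, and still so for the second after the job is handed in, with the robot touching nothing.
Of cassette0, cassette1, cassette2, cassette3, cassette4 only 3 to 5 are there at a start; the rules pass over those that are not, and their reading is None.
At some moment in a run one of cassette0, cassette1, cassette2, cassette3, cassette4 may be knocked a few centimetres aside while the robot is not near it.
It also fails if it takes over 210 s, if anything falls off the work surface, if the arm or the gripper's body presses on something with over 40 N, if the wrist force passes 120 N, or if a joint passes its speed limit or range.

## Working session

There is one attempt and no reset: what is moved stays moved. The work goes in short steps, Python scripts to look and compute and a tool call to move; the robot and the scene stay as the last step left them, time stands still between calls to the robot, and variables do not carry over. Pictures are saved under pics/ and viewed, about 12 in all and at most 16, crops included, and the job is handed in when it is done.

Besides the shell and the picture viewer there is one more tool, called after ">>>" as name(argument=value, ...) on one line, values as JSON. arm_command: Moves the arm, as the interface text tells. Its arguments: {"type":"object","properties":{"deltas":{"type":"array","items":{"type":"array","items":{"type":"number"}}},"claw":{"type":"number"}},"required":["deltas"]}

```bash
mkdir -p pics; cat > h.py <<'E'
import numpy as np, cv2
from scipy.spatial.transform import Rotation as R
from plant import bot, vision, job
def pose():
    o=bot.get_obs(); T=np.eye(4); T[:3,:3]=R.from_euler('xyz',o['tcp_rot']).as_matrix(); T[:3,3]=o['tool_pos']; return T,o
def cap(n):
    T,o=pose(); p=vision.capture(n)
    p['c2w']=T@np.array(p['mount']) if n=='wrist' else np.linalg.inv(np.array(p['world_to_cam']))
    return p
def save(p,f): cv2.imwrite('pics/'+f,p['img'][:,:,::-1])
def find(p,n,k=5):
    out=[]
    for d in vision.find_in(p,n)[:k]:
        w=p['c2w']@np.r_[d['xyz'],1]; out.append((round(d['confidence'],2),w[:3].round(1).tolist()))
    return out
def proj(p,w):
    M=np.linalg.inv(p['c2w']); rv=cv2.Rodrigues(M[:3,:3])[0]
    return cv2.projectPoints(np.array(w,float).reshape(-1,1,3),rv,M[:3,3],np.array(p['camera_matrix']),np.array(p['dist_coeffs']))[0].reshape(-1,2)
def ray(p,uv):
    x=cv2.undistortPoints(np.array(uv,float).reshape(-1,1,2),np.array(p['camera_matrix']),np.array(p['dist_coeffs'])).reshape(-1,2)
    d=np.c_[x,np.ones(len(x))]@p['c2w'][:3,:3].T
    return p['c2w'][:3,3],d
def atz(p,uv,z):
    o,d=ray(p,uv); return o+d*((z-o[2])/d[:,2])[:,None]
E
python3 - <<'E'
from h import *
T,o=pose(); print(T.round(3)); print(o)
a=cap('scene');save(a,'scene0.png');
b=cap('side');save(b,'side0.png')
for p in (a,b):
    print(p['c2w'].round(2).tolist())
    for n in ['cassette0_mid','cassette0_hook','lip','push_grip','moving_handle','fixed_handle','lever','lever_tip','jar','driver','meter']:
        print(n,find(p,n,7))
E
```

```text
[[-9.70000e-01 -0.00000e+00  2.42000e-01  1.27225e+02]
 [-2.42000e-01  2.00000e-03 -9.70000e-01 -5.08877e+02]
 [-0.00000e+00 -1.00000e+00 -2.00000e-03  1.94144e+02]
 [ 0.00000e+00  0.00000e+00  0.00000e+00  1.00000e+00]]
{'time': 0.0, 'joint_positions': array([-1.47196556e+00,  3.42719659e-01,  1.52502563e+00, -1.94813727e-05,
        1.27539475e+00, -1.45983335e-01]), 'dq': array([-0.00010799,  0.00016253, -0.00018302,  0.00028292, -0.0002471 ,
       -0.00031003]), 'tau': array([ 1.97524344e-06, -4.31246388e+01, -2.44217277e+01,  7.18209660e-02,
        5.60831744e-02, -1.36314752e-04]), 'tool_pos': array([ 127.22517915, -508.87699254,  194.14358668]), 'tcp_rot': array([-1.57232996e+00,  2.06660347e-04, -2.89677303e+00]), 'contact_force': array([ 0.34058868,  0.06963282, -0.56453196]), 'moment': array([-0.00492973,  0.00985233,  0.02106984]), 'grip_width': 92.01251402247013}
[[-0.86, 0.32, -0.4, 1073.67], [0.51, 0.57, -0.64, 778.94], [0.02, -0.76, -0.65, 909.37], [0.0, 0.0, 0.0, 1.0]]
cassette0_mid [(0.83, [461.8, 51.5, 39.0])]
cassette0_hook [(0.9, [462.1, 43.2, 38.7])]
lip [(0.74
[... 462 characters left out ...]
.7]), (0.34, [560.1, 210.5, 135.4])]
meter [(0.59, [767.3, -12.0, 42.5])]
[[-0.89, -0.26, 0.37, 121.54], [-0.45, 0.55, -0.7, 896.91], [-0.02, -0.79, -0.61, 895.52], [0.0, 0.0, 0.0, 1.0]]
cassette0_mid [(0.69, [453.5, 49.6, 39.5]), (0.26, [457.6, -172.1, 38.8])]
cassette0_hook [(0.86, [454.6, 53.3, 42.1])]
lip [(0.75, [604.3, -129.4, 150.3])]
push_grip []
moving_handle [(0.58, [559.1, 206.9, 138.7])]
fixed_handle [(0.76, [598.5, -19.2, 80.5]), (0.42, [452.9, 48.5, 39.9])]
lever []
lever_tip [(0.42, [587.0, 207.5, 180.0]), (0.42, [459.6, -173.8, 36.2]), (0.17, [602.2, -135.3, 150.8])]
jar []
driver [(0.97, [480.9, 415.1, 23.3]), (0.61, [446.3, 210.6, 40.9])]
meter [(0.9, [751.2, -15.3, 34.9])]
```

View pics/scene0.png

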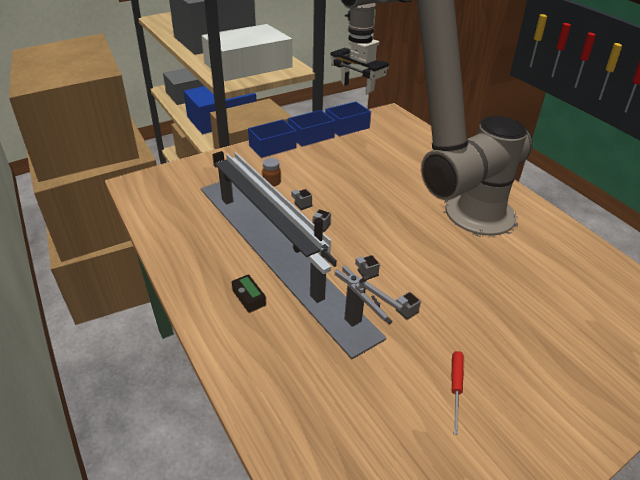

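View pics/side0.png

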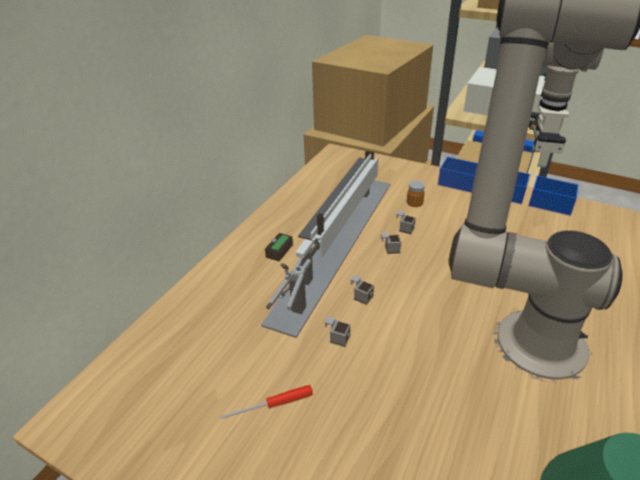

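The scene picture shows four cassettes, at scene px (303,198), (322,218), (368,267) and (407,305). The post is at (319,225), the pliers at about (370,290), the jar at (271,170), the meter at (249,292) and the screwdriver at (457,385). The side picture agrees; there the post top is at about (320,217) and the pliers at about (290,285).

```bash
python3 - <<'E'
from h import *
a=cap('scene');b=cap('side')
A=cv2.resize(a['img'][195:345,290:430],None,fx=2.85,fy=2.85,interpolation=cv2.INTER_CUBIC)
B=cv2.resize(b['img'][195:345,240:380],None,fx=2.85,fy=2.85,interpolation=cv2.INTER_CUBIC)
cv2.imwrite('pics/crop1.png',np.hstack([A,B])[:,:,::-1])
E
```

```text
(no output)
```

View pics/crop1.png

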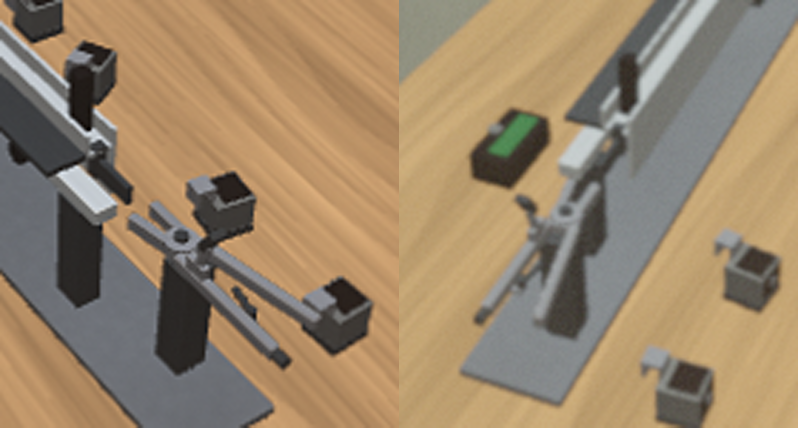

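The crop shows the post top at scene (318,220) and side (320,215). The pliers' pivot is at scene (353,278) and side (299,269), with handle ends at scene (399,307) and (389,321). The dark lever end is at scene (375,300) and side (284,266).

```bash
python3 - <<'E'
from h import *
a=cap('scene');b=cap('side')
def tri(u,v):
    o1,d1=ray(a,u);o2,d2=ray(b,v);d1=d1[0];d2=d2[0]
    t=np.linalg.lstsq(np.c_[d1,-d2],o2-o1,rcond=None)[0]
    p=o1+t[0]*d1;q=o2+t[1]*d2;return ((p+q)/2).round(1),np.linalg.norm(p-q).round(1)
for n,u,v in [('posttop',(318,219.6),(320.3,215)),('pivot',(353.5,278.2),(298.9,269.4)),('mh',(398.8,306.6),(289.5,308)),('fh',(389.3,321.3),(269.1,306.6)),('lever',(375.3,300.3),(284.2,266.2))]:
    print(n,*tri(u,v))
E
```

```text
posttop [594.   12.9 208.7] 1.6
pivot [584.1 150.  135.9] 1.2
mh [544.5 263.3 126.9] 5.1
fh [586.5 284.2 129. ] 0.5
lever [591.6 224.8 173. ] 47.3
```

>>> arm_command(deltas=[[0,-0.04,0,7],[0,-0.04,0,7],[0,-0.04,0,0],[-0.03,-0.01,-0.034,0],[-0.03,-0.01,-0.034,0]])

```text
time: 1.9
tool_pos: [187.4, -441.2, 335.8]
tcp_rot: [-1.569, 0.001, 3.139]
contact_force: [0.8, -0.3, -0.1]
grip_width: 92.1
```

>>> arm_command(deltas=[[-0.03,0,-0.035,0],[-0.03,0,-0.035,0],[-0.03,0,-0.035,0],[-0.03,0,-0.035,0],[-0.03,0,-0.035,0]])

```text
time: 2.4
tool_pos: [338.0, -264.7, 335.0]
tcp_rot: [-1.57, 0.0, -3.141]
contact_force: [1.3, -0.2, 0.3]
grip_width: 91.6
```

>>> arm_command(deltas=[[-0.03,0,-0.035,0],[-0.03,0,-0.035,0],[-0.03,0,-0.035,0],[-0.03,0,-0.035,0],[-0.03,0,-0.035,0]])

```text
time: 2.9
tool_pos: [488.0, -89.4, 335.0]
tcp_rot: [-1.57, 0.001, -3.141]
contact_force: [0.4, -1.0, 0.6]
grip_width: 91.6
```

```bash
python3 - <<'E'
from h import *
T,o=pose(); print(T.round(3))
a=cap('wrist');save(a,'w1.png'); print(np.array(a['mount']).round(2), np.array(a['camera_matrix']))
for n in ['cassette0_mid','cassette0_hook','lip','push_grip','moving_handle','fixed_handle','lever','lever_tip']:
    print(n,find(a,n,7))
E
```

```text
[[-1.00000e+00  1.00000e-03  1.00000e-03  4.88036e+02]
 [-1.00000e-03 -0.00000e+00 -1.00000e+00 -8.94460e+01]
 [-1.00000e-03 -1.00000e+00  0.00000e+00  3.34998e+02]
 [ 0.00000e+00  0.00000e+00  0.00000e+00  1.00000e+00]]
[[ 0.0000e+00  9.7000e-01  2.6000e-01 -6.7070e+01]
 [-0.0000e+00 -2.6000e-01  9.7000e-01 -1.8899e+02]
 [ 1.0000e+00 -0.0000e+00  0.0000e+00 -7.0000e-02]
 [ 0.0000e+00  0.0000e+00  0.0000e+00  1.0000e+00]] [[373.74935065   0.         317.0014363 ]
 [  0.         373.74935065 240.57013605]
 [  0.           0.           1.        ]]
cassette0_mid [(0.57, [460.3, 38.8, 43.5]), (0.49, [594.6, 188.6, 174.8])]
cassette0_hook [(0.18, [452.8, 193.1, 38.9])]
lip [(0.76, [615.8, -168.0, 150.1])]
push_grip [(0.93, [621.4, -172.3, 150.9])]
moving_handle [(0.75, [562.4, 178.1, 133.0])]
fixed_handle [(0.71, [607.8, -129.4, 148.3])]
lever [(0.76, [587.5, 188.5, 169.3])]
lever_tip [(0.91, [593.4, 191.8, 174.4])]
```

View pics/w1.png

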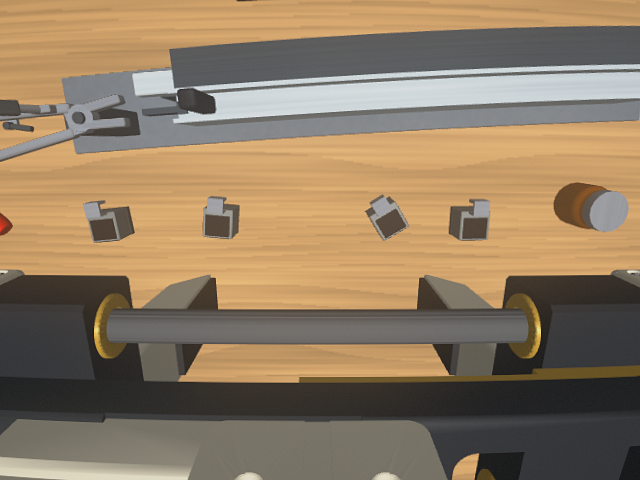

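The wrist picture shows the four cassettes at (105,222), (221,218), (387,216) and (472,220), the third turned about 30° and the others a little. The post is at about (195,100), the lip edge runs from (175,121) to the right, the pliers' pivot is at (78,118), and the jar is at (600,208).

>>> arm_command(deltas=[[-0.024,0,-0.04,0],[-0.024,0,-0.04,0],[-0.024,0,-0.04,0],[0,0,0,0],[0,0,0,0]])

```text
time: 3.85
tool_pos: [559.0, 28.7, 334.4]
tcp_rot: [-1.57, -0.001, -3.141]
contact_force: [0.7, -0.5, 0.1]
grip_width: 91.5
```

```bash
python3 - <<'E'
from h import *
T,o=pose(); print(T[:3,3].round(1))
a=cap('wrist');save(a,'w2.png')
for n in ['cassette0_mid','cassette0_hook','lip','push_grip','moving_handle','fixed_handle','lever','lever_tip']:
    print(n,find(a,n,7))
E
```

```text
[559.   28.7 334.4]
cassette0_mid []
cassette0_hook [(0.89, [462.2, 41.4, 41.0])]
lip [(0.75, [615.3, -118.8, 151.8])]
push_grip [(0.77, [618.6, -120.4, 151.2])]
moving_handle [(0.77, [565.8, 191.1, 135.7]), (0.29, [468.3, -290.1, 40.7])]
fixed_handle [(0.72, [613.7, -45.4, 149.2])]
lever [(0.59, [590.7, 193.1, 177.1]), (0.49, [465.1, 195.4, 40.1])]
lever_tip [(0.77, [593.0, 194.3, 180.4])]
```

View pics/w2.png

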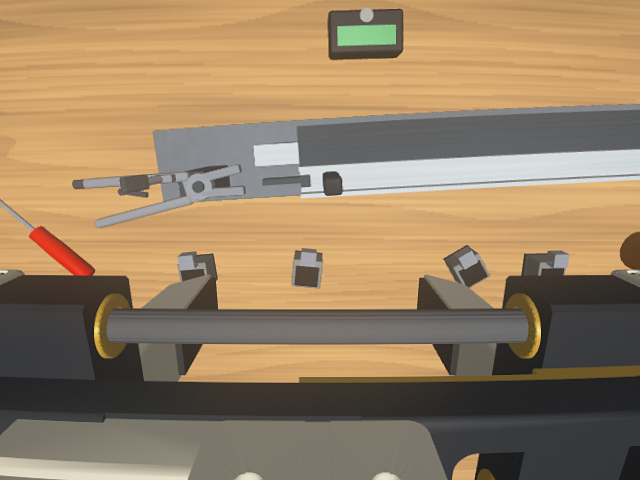

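The pliers are at (85–240,165–225), with the moving handle's end at (97,224), the fixed handle's end at (75,185), the dark lever end at (134,184) and the pivot at (198,187). The post is at (333,184), and the lip edge runs from (300,197) to (640,179).

```bash
python3 - <<'E'
from h import *
a=cap('wrist')
mt=a['c2w']
print('post',[atz(a,[(333,184)],z)[0].round(1).tolist() for z in (200,208)])
L=atz(a,[(300,197),(470,190),(640,179)],160); print('lip',L.round(1).tolist(), np.arctan2(L[2,0]-L[0,0],L[2,1]-L[0,1]))
print('pivot,mh,fh,fh2', atz(a,[(198,187),(97,224),(75,185),(225,171)],136).round(1).tolist())
print('lever',atz(a,[(134,184)],178).round(1).tolist())
# lip/channel masks
cv2.imwrite('pics/w2crop.png',cv2.resize(a['img'][120:240,60:360],None,fx=2.6,fy=2.6,interpolation=cv2.INTER_CUBIC)[:,:,::-1])
for n in ['push_grip','lever_tip','moving_handle','fixed_handle']:
    for d in vision.regions_of(a,n)[:2]:
        m=d['mask']; ys,xs=np.nonzero(m); print(n,round(d['confidence'],2),m.sum(),xs.min(),xs.max(),ys.min(),ys.max(),xs.mean().round(),ys.mean().round())
E
```

```text
post [[590.8, 14.1, 200.0], [591.7, 14.5, 208.0]]
lip [[573.9, 44.5, 160.0], [581.0, -122.5, 160.0], [593.9, -298.9, 160.0]] 3.0834702072003464
pivot,mh,fh,fh2 [[581.3, 151.8, 136.0], [542.3, 265.9, 136.0], [584.6, 284.0, 136.0], [597.6, 122.5, 136.0]]
lever [[589.4, 198.8, 178.0]]
push_grip 0.91 24667 262 639 109 197 466.0 153.0
lever_tip 0.96 544 120 161 175 192 138.0 183.0
moving_handle 0.74 1195 95 240 165 226 165.0 201.0
moving_handle 0.59 24912 262 639 109 198 466.0 152.0
fixed_handle 0.77 38935 72 639 104 227 386.0 155.0
```

View pics/w2crop.png

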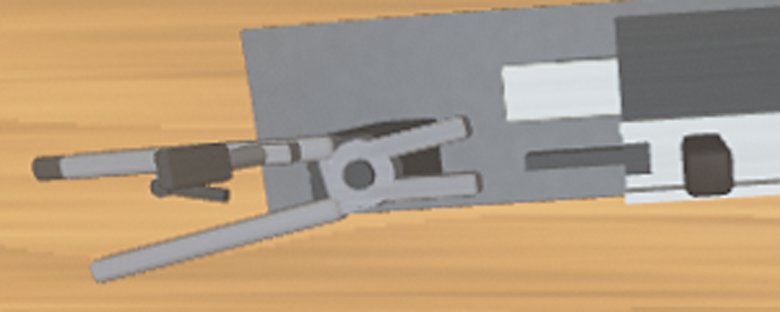

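>>> arm_command(deltas=[[0,0,0,-3.2],[-0.0315,0.02,0.0165,0],[0,0.04,0,0],[0,0.04,0,0],[0,0.02,0,0]])

```text
time: 5.05
tool_pos: [589.8, 14.2, 210.8]
tcp_rot: [-1.572, -0.006, -3.085]
contact_force: [-0.2, -0.1, 0.8]
grip_width: 91.6
```

>>> arm_command(deltas=[[0,0.015,0,0],[0,0.01,0,0],[0,0.003,0,0],[0,0,0,0],[0,0,0,0]])

```text
time: 5.55
tool_pos: [591.9, 14.1, 187.8]
tcp_rot: [-1.57, 0.002, -3.085]
contact_force: [0.3, -0.2, 0.4]
grip_width: 91.9
```

```bash
python3 - <<'E'
from h import *
a=cap('wrist');b=cap('side');c=cap('scene')
A=a['img'][100:400,120:520]
B=cv2.resize(b['img'][170:270,260:393],(400,300),interpolation=cv2.INTER_CUBIC)
cv2.imwrite('pics/g1.png',np.hstack([A,B])[:,:,::-1])
E
```

```text
(no output)
```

View pics/g1.png

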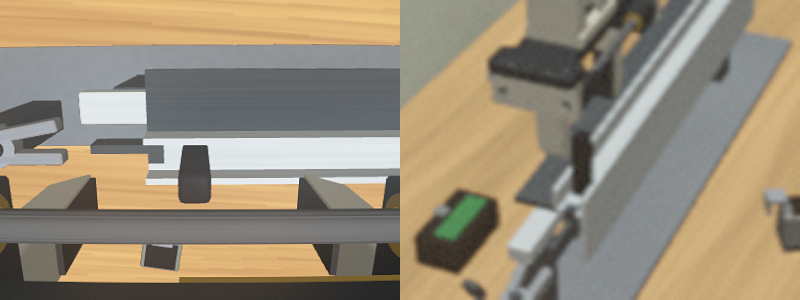

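```bash
python3 - <<'E'
from h import *
a=cap('wrist'); T,o=pose()
print('tcp,grasp',(proj(a,[T[:3,3],T[:3,3]+[0,0,11],T[:3,3]+[0,0,20]])-[120,100]).round(1).tolist())
for z in (204,208,212): print(z, atz(a,[(195+120,192+100)],z).round(1).tolist())
E
```

```text
tcp,grasp [[196.8, 171.6], [196.9, 178.9], [196.9, 185.4]]
204 [[586.8, 14.8, 204.0]]
208 [[588.4, 14.9, 208.0]]
212 [[590.1, 14.9, 212.0]]
```

The post stands midway between the open fingers, with its top at crop (195,190), so I'm closing on it.

>>> arm_command(deltas=[[0.002,0.002,0,0],[0,0,0,0],[0,0,0,0],[0,0,0,0],[0,0,0,0]], claw=255)

```text
time: 6.25
tool_pos: [589.4, 14.0, 184.8]
tcp_rot: [-1.571, 0.0, -3.085]
contact_force: [1.0, -0.3, 0.1]
grip_width: 56.5
```

>>> arm_command(deltas=[[0,0,0,0],[0,0,0,0],[0,0,0,0],[0,0,0,0],[0,0,0,0]])

```text
time: 6.75
tool_pos: [589.4, 14.0, 184.8]
tcp_rot: [-1.571, -0.0, -3.085]
contact_force: [0.7, -0.1, 0.0]
grip_width: 16.3
```

>>> arm_command(deltas=[[0,0,-0.006,0],[0,0,-0.006,0],[0,0,-0.006,0],[0,0,-0.006,0],[0,0,-0.006,0]])

```text
time: 7.25
tool_pos: [587.7, 44.7, 184.8]
tcp_rot: [-1.571, 0.0, -3.085]
contact_force: [0.6, -0.2, 0.6]
grip_width: 0.3
```

```bash
python3 - <<'E'
from h import *
a=cap('wrist');b=cap('side');c=cap('scene')
A=a['img'][100:400,120:520]
B=cv2.resize(c['img'][170:270,253:386],(400,300),interpolation=cv2.INTER_CUBIC)
cv2.imwrite('pics/g2.png',np.hstack([A,B])[:,:,::-1])
E
```

```text
(no output)
```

View pics/g2.png

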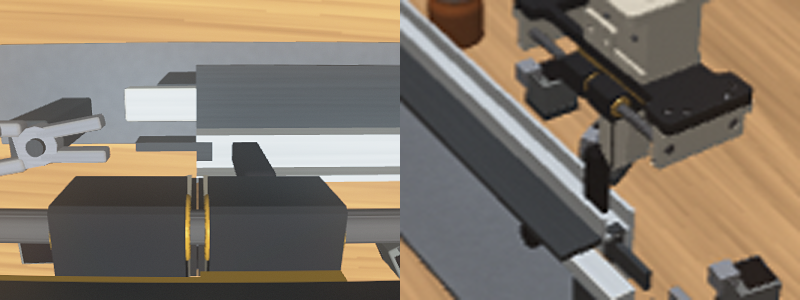

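```bash
python3 - <<'E'
from h import *
a=cap('wrist');b=cap('side');c=cap('scene'); T,o=pose(); print(T[:3,3],o['grip_width'])
out=[]
for p,(x0,y0) in ((c,(268,170)),(b,(280,150))):
    S=6; im=cv2.resize(p['img'][y0:y0+90,x0:x0+66],None,fx=S,fy=S,interpolation=cv2.INTER_CUBIC)
    for w,col in ((T[:3,3],(255,0,0)),(T[:3,3]-[0,0,8],(255,255,0)),([591,14.3,208],(0,255,0)),([591,14.3,164],(0,255,255))):
        q=(proj(p,w)[0]-[x0,y0])*S; cv2.circle(im,tuple(int(v) for v in q),5,col,2)
    out.append(im)
cv2.imwrite('pics/g3.png',np.hstack(out)[:,:,::-1])
E
```

```text
[587.75247877  43.81641681 184.79956753] 0.16143345387226318
```

View pics/g3.png

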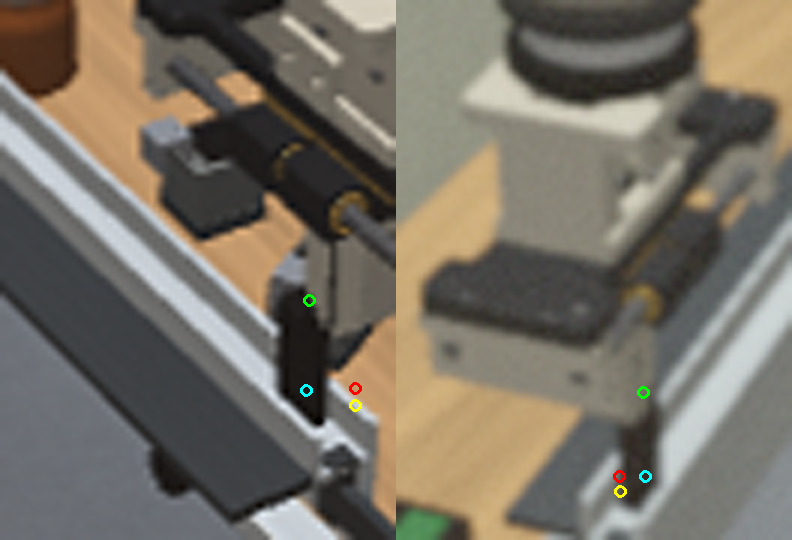

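```bash
python3 - <<'E'
from h import *
b=cap('side');c=cap('scene');T,o=pose()
def tri(u,v):
    o1,d1=ray(c,u);o2,d2=ray(b,v);d1=d1[0];d2=d2[0]
    t=np.linalg.lstsq(np.c_[d1,-d2],o2-o1,rcond=None)[0]
    p=o1+t[0]*d1;q=o2+t[1]*d2;return ((p+q)/2).round(1),np.linalg.norm(p-q).round(1)
print('tip',tri((326.3,231.3),(320.7,217.5)), tri((325,226),(320.7,217.5)))
print('postbase',tri((268+315/6,170+415/6),(280+(637-396)/6,150+500/6)))
print('posttop',tri((268+300/6,170+287/6),(280+(640-396)/6,150+395/6)))
print(proj(c,[T[:3,3]+[0,0,z] for z in (-8,0,20,40,60)]).round(1).tolist(),proj(b,[T[:3,3]+[0,0,z] for z in (-8,0,20,40,60)]).round(1).tolist())
p=cap('wrist')
cv2.imwrite('pics/g4.png',p['img'][:,:,::-1])
A=cv2.resize(c['img'][170:260,268:368],(800,720),interpolation=cv2.INTER_CUBIC)[:300]
m=cv2.resize(p['img'][220:320,200:440],(800,300),interpolation=cv2.INTER_CUBIC)
B=cv2.resize(c['img'][200:243,296:353],(400,300),interpolation=cv2.INTER_CUBIC);C=cv2.resize(b['img'][185:245,285:365],(400,300),interpolation=cv2.INTER_CUBIC)
cv2.imwrite('pics/g4.png',np.vstack([m,np.hstack([B,C])])[:,:,::-1])
E
```

```text
tip (array([587.7,  33.6, 202. ]), np.float64(22.8)) (array([587.1,  29.2, 206.4]), np.float64(10.5))
postbase (array([591.3,  21.8, 156.8]), np.float64(1.0))
posttop (array([592.5,  11.7, 209. ]), np.float64(7.1))
[[327.2, 237.5], [327.3, 234.8], [327.6, 227.9], [327.9, 220.8], [328.2, 213.5]] [[317.4, 231.9], [317.3, 229.3], [317.1, 222.9], [316.8, 216.3], [316.6, 209.6]]
```

View pics/g4.png

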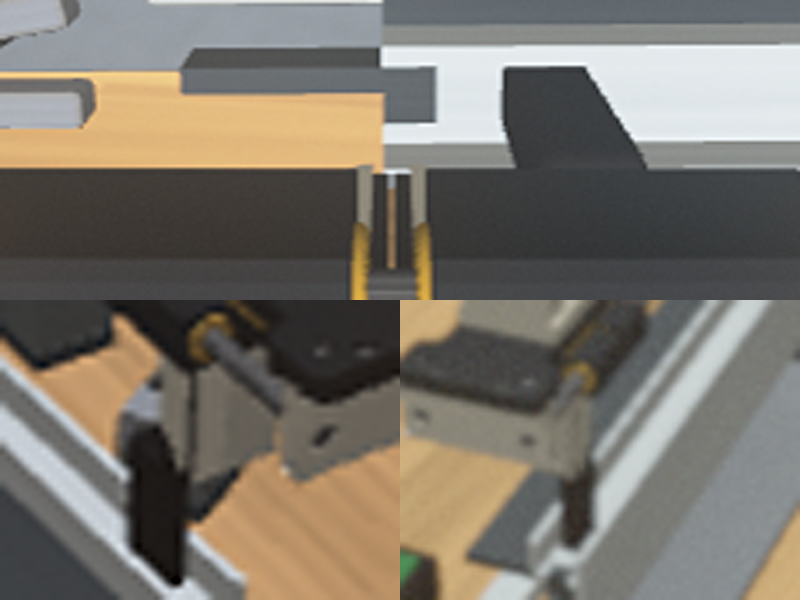

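```bash
python3 - <<'E'
from h import *
p=cap('wrist');M=np.array(p['mount'])
x=cv2.undistortPoints(np.array([[217,276.],[418.5,277]]).reshape(-1,1,2),p['camera_matrix'],p['dist_coeffs']).reshape(-1,2)
d=92/np.hypot(*(x[1]-x[0])); 
for q in x: print((M@np.r_[q[0]*d,q[1]*d,d,1]).round(1),d)
# closed: tip row 275 at x_tool=-9.5 -> y_tool?
x=cv2.undistortPoints(np.array([[317,275.]]).reshape(-1,1,2),p['camera_matrix'],p['dist_coeffs']).reshape(-1)
dr=M[:3,:3]@np.r_[x,1]; t=(-9.5-M[0,3])/dr[0]; print((M[:3,3]+t*dr).round(1))
E
```

```text
[ -8.  -28.9 -45.6   1. ] 169.86603114225267
[ -7.6 -29.1  46.4   1. ] 169.86603114225267
[ -9.5 -31.4   0. ]
```

Fingertips show in the picture about 30 mm behind the reported TCP, so the gripper passed over the post. I'll open, go back over the post and descend slowly, watching the force.

>>> arm_command(deltas=[[-0.002,-0.01,0.015,0],[0,0,0.015,0],[0,0,0,0],[0,0,0,0],[0,0,0,0]], claw=0)

```text
time: 8.25
tool_pos: [591.2, 14.1, 194.6]
tcp_rot: [-1.571, -0.0, -3.086]
contact_force: [0.5, -0.5, -0.1]
grip_width: 35.4
```

>>> arm_command(deltas=[[0,0.005,0,0],[0,0.005,0,0],[0,0.003,0,0],[0,0.003,0,0],[0,0,0,0]])

```text
time: 8.75
tool_pos: [591.1, 14.3, 178.1]
tcp_rot: [-1.571, -0.001, -3.085]
contact_force: [0.1, -0.5, -0.7]
grip_width: 75.8
```

>>> arm_command(deltas=[[0,0.002,0,0],[0,0.002,0,0],[0,0.002,0,0],[0,0,0,0],[0,0,0,0]])

```text
time: 9.25
tool_pos: [591.4, 14.1, 172.8]
tcp_rot: [-1.571, -0.0, -3.085]
contact_force: [0.1, 0.3, -0.2]
grip_width: 91.6
```

>>> arm_command(deltas=[[0,0.002,0,0],[0,0.002,0,0],[0,0.002,0,0],[0,0.002,0,0],[0,0,0,0]])

```text
time: 9.75
tool_pos: [591.2, 14.1, 164.4]
tcp_rot: [-1.571, -0.001, -3.085]
contact_force: [0.9, -0.5, -0.0]
grip_width: 92.2
```

>>> arm_command(deltas=[[0,0.002,0,0],[0,0.002,0,0],[0,0.002,0,0],[0,0.002,0,0],[0,0,0,0]])

```text
time: 10.25
tool_pos: [591.2, 14.1, 156.4]
tcp_rot: [-1.571, -0.001, -3.085]
contact_force: [-0.1, 0.1, 1.1]
grip_width: 91.8
```

>>> arm_command(deltas=[[0,0,0,0],[0,0,0,0],[0,0,0,0],[0,0,0,0],[0,0,0,0]], claw=255)

```text
time: 10.75
tool_pos: [591.4, 14.1, 156.8]
tcp_rot: [-1.571, 0.0, -3.085]
contact_force: [-1.0, 0.3, -0.2]
grip_width: 56.2
```

>>> arm_command(deltas=[[0,0,0,0],[0,0,0,0],[0,0,0,0],[0,0,0,0],[0,0,0,0]])

```text
time: 11.25
tool_pos: [591.4, 14.4, 156.8]
tcp_rot: [-1.571, 0.0, -3.085]
contact_force: [0.2, 3.5, 0.4]
grip_width: 16.4
```

>>> arm_command(deltas=[[0,0,0,0],[0,0,0,0],[0,0,0,0]])

```text
time: 11.55
tool_pos: [591.4, 14.4, 156.8]
tcp_rot: [-1.571, -0.0, -3.085]
contact_force: [0.3, 2.8, -0.0]
grip_width: 15.8
```

It's gripped now, at 15.8 mm. Next I'm sliding it left.

>>> arm_command(deltas=[[0,0,-0.005,0],[0,0,-0.006,0],[0,0,-0.006,0],[0,0,-0.006,0],[0,0,-0.006,0]])

```text
time: 12.05
tool_pos: [589.6, 43.6, 156.8]
tcp_rot: [-1.57, -0.0, -3.085]
contact_force: [-1.8, -3.1, -0.2]
grip_width: 15.3
```

>>> arm_command(deltas=[[0,0,-0.003,0],[0,0,-0.003,0],[0,0,-0.003,0],[0,0,-0.003,0],[0,0,0,0]])

```text
time: 12.55
tool_pos: [588.8, 55.8, 156.8]
tcp_rot: [-1.572, -0.0, -3.085]
contact_force: [-2.8, -0.4, 1.3]
grip_width: 15.6
```

>>> arm_command(deltas=[[0,0,-0.003,0],[0,0,-0.003,0],[0,0,-0.002,0],[0,0,-0.002,0],[0,0,0,0]])

```text
time: 13.05
tool_pos: [588.4, 61.8, 156.8]
tcp_rot: [-1.565, -0.001, -3.086]
contact_force: [-3.1, -15.0, 1.3]
grip_width: 16.0
```

>>> arm_command(deltas=[[0,0,-0.002,0],[0,0,-0.002,0],[0,0,-0.002,0],[0,0,-0.002,0],[0,0,0,0]])

```text
time: 13.55
tool_pos: [588.4, 61.5, 156.6]
tcp_rot: [-1.553, -0.002, -3.089]
contact_force: [-2.8, -42.0, 0.4]
grip_width: 16.3
```

The stop is reached, so I'm relaxing the push, opening and rising.

>>> arm_command(deltas=[[0,0,0.006,0],[0,0,0.005,0],[0,0,0,0],[0,0,0,0]])

```text
time: 13.95
tool_pos: [588.5, 61.9, 156.7]
tcp_rot: [-1.57, -0.001, -3.085]
contact_force: [-3.8, -4.7, -0.1]
grip_width: 15.5
```

>>> arm_command(deltas=[[0,0,0,0],[0,0,0,0],[0,0,0,0],[0,0,0,0],[0,0,0,0]], claw=0)

```text
time: 14.45
tool_pos: [588.8, 62.4, 156.8]
tcp_rot: [-1.571, 0.0, -3.085]
contact_force: [-0.5, -0.4, 0.0]
grip_width: 50.9
```

>>> arm_command(deltas=[[0,-0.03,0,0],[0,-0.03,0,0],[0.01,-0.02,-0.03,0],[0.01,0,-0.035,0],[0,0,-0.03,0]])

```text
time: 14.95
tool_pos: [562.8, 157.1, 238.1]
tcp_rot: [-1.571, 0.002, -3.086]
contact_force: [-0.0, 1.6, -0.3]
grip_width: 89.6
```

>>> arm_command(deltas=[[0,0,0,0],[0,0,0,0]])

```text
time: 15.15
tool_pos: [563.3, 156.1, 236.7]
tcp_rot: [-1.57, 0.0, -3.084]
contact_force: [-0.0, -0.2, 0.2]
grip_width: 91.3
```

```bash
python3 - <<'E'
from h import *
a=cap('wrist');T,o=pose();print(T.round(3)[:3])
for n in ['push_grip','moving_handle','fixed_handle','lever','lever_tip']: print(n,find(a,n,3))
np.save('a.npy',a,allow_pickle=True)
im=cv2.resize(a['img'][60:300,40:440],(800,480),interpolation=cv2.INTER_CUBIC)
cv2.imwrite('pics/p1.png',im[:,:,::-1])
E
```

```text
[[-9.98000e-01 -0.00000e+00  5.60000e-02  5.63469e+02]
 [-5.60000e-02 -1.00000e-03 -9.98000e-01  1.55375e+02]
 [ 0.00000e+00 -1.00000e+00  1.00000e-03  2.36630e+02]]
push_grip [(0.89, [608.7, 12.4, 150.9])]
moving_handle [(0.91, [563.3, 191.5, 134.1])]
fixed_handle [(0.59, [606.3, 66.8, 146.6])]
lever [(0.86, [591.4, 194.4, 182.6])]
lever_tip [(0.97, [592.8, 193.3, 182.6])]
```

View pics/p1.png

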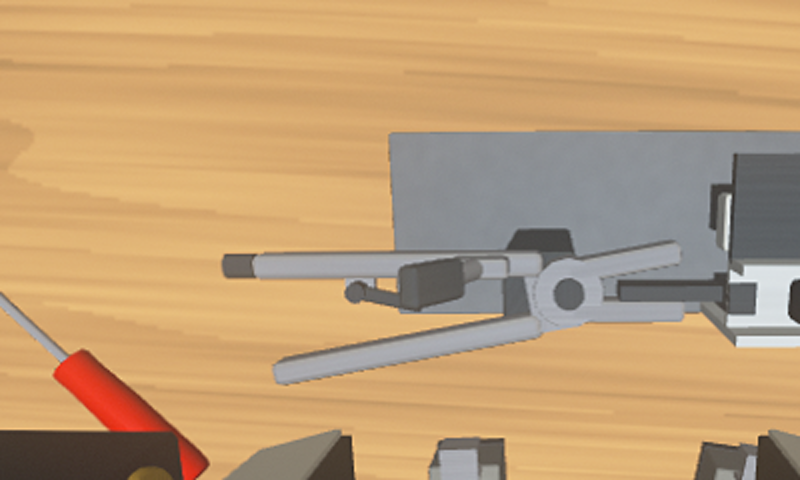

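The fixed handle is level in the picture, which confirms the rail's yaw, and the carriage's tongue is now between the jaws. The moving handle's end is at crop (275,370), the pivot at (568,293) and the lever's dark end at (430,283).

```bash
python3 - <<'E'
from h import *
a=cap('wrist');T,o=pose();print(o['joint_positions'].round(3))
f=lambda u:(u[0]/2+40,u[1]/2+60)
xl=-T[:3,0];yl=-T[:3,2]
c=T[:3,3]
P={k:atz(a,[f(u)],z)[0] for k,u,z in [('pivot',(568,293),140),('mhend',(276,368),140),('fhend',(222,265),140),('mh',(365,349),140),('fh',(340,265),140),('levertop',(432,287),191),('posttop',(798,300),208)]}
for k,v in P.items(): print(k,v.round(1),'rel',((v-c)@xl).round(1),((v-c)@yl).round(1), 'fromPivot',((v-P['pivot'])@xl).round(1),((v-P['pivot'])@yl).round(1))
E
```

```text
[ 0.137  0.427  1.278 -0.     1.436  1.653]
pivot [582.7 150.3 140. ] rel 18.8 -5.7 fromPivot 0.0 0.0
mhend [546.3 264.9 140. ] rel -11.2 110.7 fromPivot -30.0 116.4
fhend [586.6 284.5 140. ] rel 30.1 128.1 fromPivot 11.3 133.8
mh [556.1 229.  140. ] rel -3.4 74.4 fromPivot -22.2 80.1
fh [588.9 238.4 140. ] rel 29.9 81.9 fromPivot 11.1 87.6
levertop [590.8 195.  191. ] rel 29.4 38.4 fromPivot 10.6 44.1
posttop [595.8  84.  208. ] rel 28.3 -72.6 fromPivot 9.5 -66.9
```

>>> arm_command(deltas=[[-0.019,0,-0.044,0],[0,0,-0.05,0],[0,0,0,-8.5],[0,0,0,-8.5],[0,0,0,-8.5]])

```text
time: 16.0
tool_pos: [577.1, 250.9, 236.5]
tcp_rot: [-1.571, -0.0, -2.634]
contact_force: [-0.1, 0.3, 0.3]
grip_width: 91.9
```

>>> arm_command(deltas=[[0,0,0,-8.5],[0,0,0,-8.5],[0,0,0,-8.5],[0,0,0,-8.5],[0,0,0,-8.5]])

```text
time: 16.5
tool_pos: [577.3, 250.2, 236.7]
tcp_rot: [-1.571, -0.0, -1.893]
contact_force: [0.3, -0.3, -0.4]
grip_width: 91.8
```

>>> arm_command(deltas=[[0,0,0,-8.5],[0,0,0,-8.5],[0,0,0,-5],[0,0,0,0],[0,0,0,0]])

```text
time: 17.0
tool_pos: [577.2, 250.4, 236.7]
tcp_rot: [-1.571, -0.0, -1.517]
contact_force: [-0.8, 0.7, -0.6]
grip_width: 91.7
```

```bash
python3 - <<'E'
from h import *
a=cap('wrist');T,o=pose();print(T.round(3)[:3])
cv2.imwrite('pics/p2.png',a['img'][:,:,::-1])
piv=np.array([582.7,150.3]);yl=np.array([-.0565,.998]);xl=np.array([.998,.0565])
d=T[:2,3]-piv; print(d@xl,d@yl)
E
```

```text
[[ 5.40000e-02 -0.00000e+00  9.99000e-01  5.77177e+02]
 [-9.99000e-01 -0.00000e+00  5.40000e-02  2.50482e+02]
 [ 0.00000e+00 -1.00000e+00 -0.00000e+00  2.36747e+02]]
0.14805803983079516 100.29419762365814
```

View pics/p2.png

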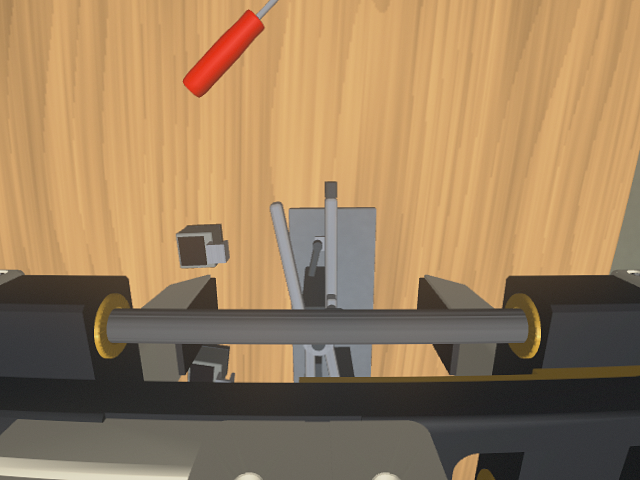

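The handles lie midway between the fingers, at columns 280 and 331. Descending and squeezing.

>>> arm_command(deltas=[[0,0.04,0,0],[0,0.04,0,0],[0,0.03,0,0],[0,0.02,0,0],[0,0.012,0,0]])

```text
time: 17.55
tool_pos: [576.2, 250.3, 92.7]
tcp_rot: [-1.574, -0.001, -1.516]
contact_force: [0.5, 0.6, 0.6]
grip_width: 91.6
```

>>> arm_command(deltas=[[0,0,0,0],[0,0,0,0],[0,0,0,0],[0,0,0,0],[0,0,0,0]], claw=255)

```text
time: 18.05
tool_pos: [574.9, 251.7, 95.6]
tcp_rot: [-1.574, 0.001, -1.514]
contact_force: [-7.4, 2.8, 1.7]
grip_width: 56.3
```

>>> arm_command(deltas=[[0,0,0,0],[0,0,0,0],[0,0,0,0],[0,0,0,0],[0,0,0,0]])

```text
time: 18.55
tool_pos: [579.1, 251.0, 95.7]
tcp_rot: [-1.566, 0.001, -1.516]
contact_force: [4.5, 1.2, 0.0]
grip_width: 28.0
```

>>> arm_command(deltas=[[0,0,0,0],[0,0,0,0],[0,0,0,0],[0,0,0,0],[0,0,0,0]])

```text
time: 19.05
tool_pos: [579.1, 251.0, 95.7]
tcp_rot: [-1.566, 0.001, -1.516]
contact_force: [5.4, 1.7, -0.6]
grip_width: 27.9
```

>>> arm_command(deltas=[[0,0,0,0],[0,0,0,0],[0,0,0,0],[0,0,0,0],[0,0,0,0]], claw=0)

```text
time: 19.55
tool_pos: [576.9, 250.6, 94.6]
tcp_rot: [-1.571, -0.0, -1.514]
contact_force: [0.3, -0.6, -0.3]
grip_width: 63.6
```

>>> arm_command(deltas=[[0,0,0,0],[0,0,0,0],[0,-0.04,0,0],[0,-0.05,0,0],[0,-0.05,0,0]])

```text
time: 20.05
tool_pos: [576.6, 250.5, 236.1]
tcp_rot: [-1.572, -0.0, -1.515]
contact_force: [1.1, 0.2, 0.7]
grip_width: 91.7
```

>>> arm_command(deltas=[[0,-0.02,0,0],[0,0,0,0],[0,0,0,0]])

```text
time: 20.35
tool_pos: [576.8, 250.6, 254.2]
tcp_rot: [-1.571, -0.0, -1.514]
contact_force: [-0.6, -0.7, -0.7]
grip_width: 91.6
```

```bash
python3 - <<'E'
from h import *
a=cap('wrist');b=cap('scene');c=cap('side');T,o=pose();print(T.round(3)[:3])
A=a['img'][150:450,120:520]
B=cv2.resize(b['img'][230:330,310:443],(400,300),interpolation=cv2.INTER_CUBIC)
cv2.imwrite('pics/p3.png',np.hstack([A,B])[:,:,::-1])
# cassettes by the side/scene/wrist networks
for p in (b,c,a):
  for n in ['cassette0_mid','cassette0_hook','cassette1_mid','cassette2_mid','cassette3_mid','cassette4_mid','cassette3_hook']:
    ds=vision.regions_of(p,n)
    print(n,[(round(d['confidence'],2),int(d['mask'].sum()),[int(v) for v in np.array(np.nonzero(d['mask'])).mean(1)[::-1]]) for d in ds],end=' ')
  print()
E
```

```text
[[ 5.60000e-02 -4.00000e-03  9.98000e-01  5.76287e+02]
 [-9.98000e-01 -1.00000e-03  5.60000e-02  2.50452e+02]
 [ 1.00000e-03 -1.00000e+00 -4.00000e-03  2.52629e+02]]
cassette0_mid [(0.71, 288, [366, 267])] cassette0_hook [(0.72, 366, [367, 267]), (0.59, 507, [407, 305])] cassette1_mid [(0.55, 553, [456, 377])] cassette2_mid [(0.87, 499, [407, 305])] cassette3_mid [(0.52, 321, [301, 198]), (0.45, 363, [367, 268])] cassette4_mid [(0.89, 285, [321, 219]), (0.58, 323, [369, 293])] cassette3_hook [(0.8, 333, [301, 197])] 
cassette0_mid [(0.65, 395, [362, 290])] cassette0_hook [(0.68, 440, [362, 290])] cassette1_mid [] cassette2_mid [(0.65, 487, [339, 332])] cassette3_mid [(0.68, 251, [406, 223]), (0.57, 454, [362, 290]), (0.3, 2990, [337, 210])] cassette4_mid [(0.59, 563, [338, 331]), (0.55, 324, [391, 243])] cassette3_hook [(0.78, 294, [406, 222])] 
cassette0_mid [(0.96, 1413, [214, 363])] cassette0_hook [(0.68, 1339, [213, 363])] cassette1_mid [(0.65, 1834, [206, 241])] cassette2_mid [(0.77, 1951, [206, 241])] cassette3_mid [(0.66, 11331, [331, 276]), (0.58, 189, [316, 363])] cassette4_mid [] cassette3_hook [(0.59, 1630, [309, 269])]
```

View pics/p3.png

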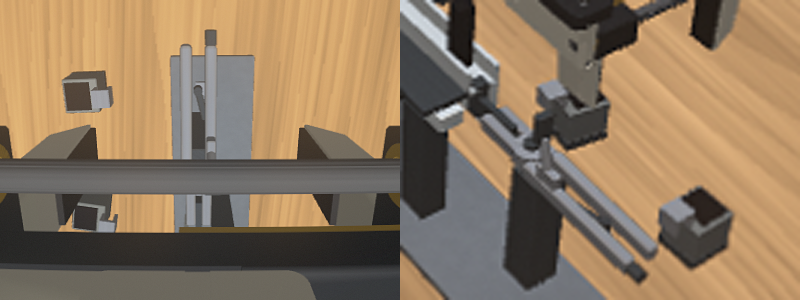

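The pliers hold shut: the handles stay parallel at crop columns 186 and 210 after release. I'm turning back to survey the cassettes.

>>> arm_command(deltas=[[0,-0.03,0,8.5],[0,-0.03,0,8.5],[0,0,0,8.5],[0,0,0,8.5],[0,0,0,8.5]])

```text
time: 22.05
tool_pos: [577.1, 250.7, 315.0]
tcp_rot: [-1.57, 0.0, -2.262]
contact_force: [0.0, 0.1, -0.3]
grip_width: 92.3
```

>>> arm_command(deltas=[[0,0,0,8.5],[0,0,0,8.5],[0,0,0,8.5],[0,0,0,8.5],[0,0,0,8.5]])

```text
time: 22.55
tool_pos: [577.1, 250.7, 314.8]
tcp_rot: [-1.571, -0.0, -3.004]
contact_force: [-0.4, 0.1, 0.9]
grip_width: 91.6
```

>>> arm_command(deltas=[[0,0,0,5],[0.035,0,0.03,0],[0.035,0,0.03,0],[0.033,0,0.03,0],[0,0,0.024,0]])

```text
time: 23.05
tool_pos: [477.1, 130.1, 315.5]
tcp_rot: [-1.571, -0.001, -3.084]
contact_force: [0.5, 0.0, 0.9]
grip_width: 91.8
```

>>> arm_command(deltas=[[0,0,0,0],[0,0,0,0]])

```text
time: 23.25
tool_pos: [480.9, 131.1, 315.1]
tcp_rot: [-1.571, 0.001, -3.086]
contact_force: [-0.4, 0.5, -0.4]
grip_width: 91.6
```

```bash
cat > fit.py <<'E'
from h import *
from scipy.optimize import minimize
# boxes x0,x1,y0,y1,z0,z1 in the cassette frame, z from the underside
BX=[(-20,20,-20,20,0,42),(16,20,-10,10,42,58),(16,36,-10,10,54,58),(32,36,-10,10,40,58)]
C=[np.array([[b[i],b[2+j],b[4+k]] for i in (0,1) for j in (0,1) for k in (0,1)],float) for b in BX]
def render(p,q):
    m=np.zeros((480*4,640*4),np.uint8); c,s=np.cos(q[2]),np.sin(q[2])
    for V in C:
        W=np.c_[V[:,0]*c-V[:,1]*s+q[0],V[:,0]*s+V[:,1]*c+q[1],V[:,2]]
        h=cv2.convexHull((proj(p,W)*4).astype(np.float32)); cv2.fillConvexPoly(m,np.round(h).astype(np.int32),1)
    return cv2.resize(m.astype(np.float32),(640,480),interpolation=cv2.INTER_AREA)
def iou(p,mk,q):
    r=render(p,q); return np.minimum(r,mk).sum()/np.maximum(r,mk).sum()
def fit(p,mk):
    mk=mk.astype(np.float32); ys,xs=np.nonzero(mk); c=atz(p,[(xs.mean(),ys.mean())],25)[0][:2]
    best=max(((iou(p,mk,(c[0]+dx,c[1],y)),dx,y) for dx in (-8,-3) for y in np.radians(np.arange(-60,61,10))))
    r=minimize(lambda v:-iou(p,mk,(v[0],v[1],v[2]/30)),[c[0]+best[1],c[1],best[2]*30],method='Nelder-Mead',options=dict(initial_simplex=None,xatol=.1,fatol=1e-4))
    r2=minimize(lambda v:-iou(p,mk,(v[0],v[1],v[2]/30)),r.x+[2,2,3],method='Nelder-Mead')
    r=min(r,r2,key=lambda t:t.fun); return r.x[0],r.x[1],r.x[2]/30,-r.fun
def survey(p,names='0234',lo=.3):
    out=[]
    for k in names:
        for n in (f'cassette{k}_mid',f'cassette{k}_hook'):
            for d in vision.regions_of(p,n):
                m=d['mask']; a=m.sum()
                if d['confidence']<lo or not 200<a<12000: continue
                x,y,t,s=fit(p,m); out.append((n,round(d['confidence'],2),int(a),round(x,1),round(y,1),round(np.degrees(t),1),round(s,2)))
    for o in sorted(out,key=lambda o:o[4]): print(*o)
    return out
def rel(x,y,twist=0):
    T,o=pose(); d=np.array([x,y,0])-T[:3,3]; print('to target: tx %.1f tz %.1f'%(d@T[:3,0],d@T[:3,2]),'tool yaw off deg %.1f'%np.degrees(np.arctan2(-T[1,0],-T[0,0])),'z',T[2,3].round(1))
E
python3 - <<'E'
from fit import *
T,o=pose();print(T.round(3)[:3])
a=cap('wrist'); survey(a)
b=cap('scene');c=cap('side')
def tri(u,v):
    o1,d1=ray(b,u);o2,d2=ray(c,v);d1=d1[0];d2=d2[0]
    t=np.linalg.lstsq(np.c_[d1,-d2],o2-o1,rcond=None)[0]
    p=o1+t[0]*d1;q=o2+t[1]*d2;return ((p+q)/2).round(1),np.linalg.norm(p-q).round(1)
print('stop',tri((218,153),(370,152)))
E
```

```text
[[-9.98000e-01  1.00000e-03  5.50000e-02  4.80920e+02]
 [-5.50000e-02  0.00000e+00 -9.98000e-01  1.31123e+02]
 [-1.00000e-03 -1.00000e+00 -0.00000e+00  3.15145e+02]]
cassette3_mid 0.72 1203 446.5 -301.9 -14.0 0.87
cassette3_hook 0.92 1225 447.0 -300.2 -14.2 0.87
cassette4_hook 0.78 1600 454.5 -185.3 30.2 0.93
cassette4_mid 0.81 1545 454.6 -185.0 36.5 0.91
cassette3_mid 0.66 1565 453.9 -184.9 35.1 0.92
cassette0_mid 0.75 1387 451.4 42.1 0.0 0.91
cassette0_hook 0.61 1424 451.0 42.5 -4.6 0.96
cassette4_hook 0.73 1347 451.7 42.6 0.0 0.9
cassette2_hook 0.57 1377 446.7 197.3 5.9 0.95
cassette2_mid 0.56 1422 446.5 198.2 5.8 0.96
cassette4_mid 0.41 1810 566.0 219.5 75.5 0.23
cassette2_hook 0.31 1740 468.0 395.0 0.0 0.42
stop (array([ 648.8, -456.2,  158.1]), np.float64(1.5))
```

>>> arm_command(deltas=[[0,0,0,-2.7],[0.0135,0.03,-0.035,0],[0.0135,0.04,-0.035,0],[0,0.05,0,0],[0,0.05,0,0]])

```text
time: 24.3
tool_pos: [447.9, 196.0, 147.4]
tcp_rot: [-1.571, 0.002, -3.036]
contact_force: [0.6, 0.1, -0.6]
grip_width: 91.9
```

>>> arm_command(deltas=[[0,0.03,0,0],[0,0,0,0],[0,0,0,0]])

```text
time: 24.6
tool_pos: [448.6, 195.1, 119.1]
tcp_rot: [-1.571, 0.0, -3.038]
contact_force: [-0.2, -0.4, -0.2]
grip_width: 92.2
```

```bash
python3 - <<'E'
from fit import *
rel(446.6,197.8); a=cap('wrist'); survey(a,'2')
save(a,'c2.png')
E
```

```text
to target: tx 1.8 tz -2.9 tool yaw off deg 5.9 z 119.1
cassette2_hook 0.81 3597 446.8 198.8 5.9 0.96
cassette2_mid 0.89 3559 446.7 199.0 5.9 0.95
```

>>> arm_command(deltas=[[0.002,0.04,-0.0035,0],[0,0.04,0,0],[0,0.03,0,0],[0,0.015,0,0],[0,0.005,0,0]])

```text
time: 25.25
tool_pos: [446.0, 198.2, -11.9]
tcp_rot: [-1.571, -0.0, -3.038]
contact_force: [0.1, -1.1, 0.3]
grip_width: 91.8
```

>>> arm_command(deltas=[[0,0,0,0],[0,0,0,0],[0,0,0,0],[0,0,0,0],[0,0,0,0]], claw=255)

```text
time: 25.75
tool_pos: [446.1, 198.3, -11.1]
tcp_rot: [-1.571, 0.001, -3.038]
contact_force: [0.3, 0.6, -0.5]
grip_width: 56.5
```

>>> arm_command(deltas=[[0,0,0,0],[0,0,0,0],[0,0,0,0]])

```text
time: 26.05
tool_pos: [445.7, 198.3, -11.6]
tcp_rot: [-1.571, 0.0, -3.038]
contact_force: [0.0, 0.8, 2.4]
grip_width: 39.7
```

>>> arm_command(deltas=[[0,-0.01,0,0],[0,-0.02,0,0],[0,-0.02,0,0],[0,0,0,0],[0,0,0,0]])

```text
time: 26.55
tool_pos: [445.7, 198.2, 38.4]
tcp_rot: [-1.571, 0.001, -3.038]
contact_force: [-0.8, 0.7, -2.6]
grip_width: 40.2
```

It's lifted, with a 40.2 mm grip. I'm carrying it in front of the first slot to measure the lip from there.

>>> arm_command(deltas=[[0,-0.045,0,2.7],[0,-0.045,0,0],[0,-0.042,0,0],[-0.01,0,0.04,0],[-0.01,0,0.045,0]])

```text
time: 27.05
tool_pos: [470.7, 114.7, 170.6]
tcp_rot: [-1.571, 0.001, -3.082]
contact_force: [0.9, -1.2, -1.0]
grip_width: 39.9
```

>>> arm_command(deltas=[[-0.01,0,0.045,0],[-0.01,0,0.045,0],[0,0,0.045,0],[0,0,0.0327,0],[0,0,0,0]])

```text
time: 27.55
tool_pos: [499.5, -55.5, 168.8]
tcp_rot: [-1.57, -0.002, -3.09]
contact_force: [0.5, 0.8, -2.0]
grip_width: 39.8
```

```bash
python3 - <<'E'
from h import *
T,o=pose();print(T.round(3)[:3],o['grip_width'])
a=cap('wrist');save(a,'lip1.png')
im=a['img']
print(proj(a,[[578,0,165],[578+5.65,-100,165],[578+22,22,165]]).round().tolist())
cv2.imwrite('pics/lip1.png',np.vstack([im[100:400,:]])[:,:,::-1])
E
```

```text
[[-9.99000e-01 -2.00000e-03  5.20000e-02  4.99457e+02]
 [-5.20000e-02 -1.00000e-03 -9.99000e-01 -5.55060e+01]
 [ 2.00000e-03 -1.00000e+00  1.00000e-03  1.68752e+02]] 39.83309743051629
[[213.0, 113.0], [416.0, 112.0], [167.0, 64.0]]
```

View pics/lip1.png

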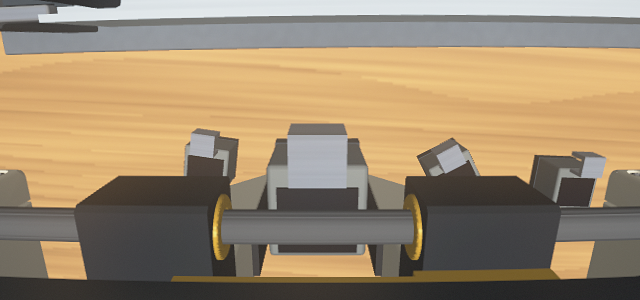

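The held cassette's hook is central at (317,225–285 in full rows). The lip's top strip runs along rows ~115–123, with the plate face below it to row 147.

```bash
python3 - <<'E'
from h import *
a=cap('wrist');T,o=pose();g=cv2.cvtColor(a['img'],cv2.COLOR_RGB2GRAY).astype(float)
for c in (200,317,430): print(c,g[96:152,c-3:c+4].mean(1).astype(int).tolist())
E
```

```text
200 [225, 227, 228, 229, 229, 228, 227, 226, 225, 225, 225, 226, 228, 230, 230, 230, 230, 230, 230, 232, 220, 153, 116, 119, 119, 120, 119, 120, 144, 155, 154, 153, 153, 152, 152, 151, 151, 151, 151, 152, 152, 153, 154, 154, 154, 154, 154, 154, 154, 153, 153, 150, 139, 151, 208, 202]
317 [230, 230, 229, 228, 227, 226, 226, 226, 226, 228, 229, 228, 228, 228, 228, 228, 228, 230, 230, 142, 119, 121, 121, 122, 123, 123, 135, 151, 150, 150, 150, 150, 150, 149, 150, 150, 150, 150, 150, 151, 150, 151, 151, 151, 151, 151, 151, 151, 151, 147, 136, 154, 188, 198, 198, 197]
430 [230, 229, 228, 227, 225, 225, 226, 227, 228, 228, 228, 227, 227, 227, 227, 227, 227, 231, 208, 129, 120, 121, 122, 123, 122, 131, 148, 153, 152, 152, 152, 151, 152, 151, 152, 151, 151, 151, 151, 151, 151, 151, 152, 151, 151, 152, 152, 152, 153, 143, 132, 167, 191, 189, 188, 189]
```

```bash
python3 - <<'E'
from h import *
from scipy.optimize import least_squares
a=cap('wrist');T,o=pose()
# lip line x = X - .0565*y ; rows at columns: inner top, outer top, bottom outer
obs={200:(117.0,124.0,148.7),317:(115.0,122.2,146.6),430:(114.8,121.4,146)}
def f(v):
    X,Z,yaw,H=v; r=[]
    for c,(i,u,b) in obs.items():
        for row,dx,z in ((i,2,Z),(u,-2,Z),(b,-2,Z-H)):
            P=atz(a,[(c,row)],z)[0]; r.append((P[0]+yaw*P[1]-(X+dx)))
    return r+[(H-70)*3]
s=least_squares(f,[578,163,.056,70]); print(s.x,np.round(s.fun,1))
for z in (155,160,165): 
    P=[atz(a,[(c,(v[0]+v[1])/2)],z)[0] for c,v in obs.items()]; print(z,[round(p[0]+.0565*p[1],1) for p in P])
E
```

```text
[5.64531347e+02 3.34250668e+02 6.54391653e-02 6.99979343e+01] [-1.6  2.  -0.5 -1.6  2.  -0.4 -1.6  2.  -0.5 -0. ]
155 [np.float64(574.8), np.float64(575.3), np.float64(575.7)]
160 [np.float64(574.6), np.float64(575.0), np.float64(575.4)]
165 [np.float64(574.3), np.float64(574.7), np.float64(575.1)]
```

```bash
python3 - <<'E'
from h import *
a=cap('wrist');T,o=pose()
P=atz(a,[(317,224.5)],T[2,3]+69.6)[0]; print(P.round(1),T[:3,3].round(1),'far edge of hook rel tcp x_l',(P-T[:3,3])@-T[:3,0])
g=cv2.cvtColor(a['img'],cv2.COLOR_RGB2GRAY).astype(float); print(g[216:300,310:324].mean(1).astype(int).tolist())
E
```

```text
[540.3 -49.  239.2] [499.3 -50.8 169.6] far edge of hook rel tcp x_l 40.90240142869102
[187, 191, 194, 194, 187, 180, 184, 150, 112, 111, 111, 112, 113, 113, 111, 112, 110, 108, 104, 174, 174, 173, 172, 174, 178, 181, 181, 180, 180, 179, 178, 178, 178, 179, 178, 177, 176, 177, 177, 177, 177, 177, 176, 177, 179, 179, 180, 180, 180, 179, 179, 179, 181, 180, 179, 177, 177, 176, 175, 176, 178, 179, 177, 176, 176, 177, 177, 176, 177, 177, 178, 183, 110, 64, 67, 67, 67, 68, 67, 66, 67, 66, 66, 66]
```

>>> arm_command(deltas=[[0,0.015,0,0],[0,0.015,0,0],[-0.01,0,0,0],[-0.01,0,0,0],[-0.01,0,0,0]])

```text
time: 28.25
tool_pos: [531.6, -49.6, 141.2]
tcp_rot: [-1.57, 0.002, -3.084]
contact_force: [-0.5, 0.2, -1.3]
grip_width: 40.2
```

>>> arm_command(deltas=[[-0.01,0,0.004,0],[-0.0095,0,0,0],[0,0.004,0,0],[0,0.004,0,0],[0,0,0,0]])

```text
time: 28.75
tool_pos: [548.5, -52.9, 131.4]
tcp_rot: [-1.571, -0.002, -3.085]
contact_force: [0.2, 1.0, -1.7]
grip_width: 39.9
```

```bash
python3 - <<'E'
from h import *
a=cap('wrist');T,o=pose();print(T.round(3)[:3])
g=cv2.cvtColor(a['img'],cv2.COLOR_RGB2GRAY).astype(float)
for c in (220,260,317,380,420): print(c,g[150:270,c-3:c+4].mean(1).astype(int).tolist())
cv2.imwrite('pics/fit1.png',cv2.resize(a['img'][100:340,157:477],(800,600),interpolation=cv2.INTER_CUBIC)[:,:,::-1])
E
```

```text
[[-9.98000e-01 -1.00000e-03  5.60000e-02  5.48791e+02]
 [-5.60000e-02  0.00000e+00 -9.98000e-01 -5.29390e+01]
 [ 1.00000e-03 -1.00000e+00 -0.00000e+00  1.31813e+02]]
220 [104, 104, 106, 107, 106, 105, 104, 119, 148, 201, 231, 228, 228, 227, 228, 228, 228, 228, 228, 228, 229, 228, 229, 229, 230, 230, 230, 231, 231, 231, 231, 230, 230, 231, 230, 230, 229, 229, 229, 229, 228, 227, 226, 226, 226, 225, 226, 228, 229, 230, 230, 231, 230, 230, 229, 228, 227, 227, 227, 228, 229, 231, 232, 222, 159, 145, 148, 146, 144, 142, 162, 231, 232, 231, 230, 230, 230, 231, 231, 229, 197, 193, 194, 195, 195, 195, 197, 195, 193, 191, 188, 188, 189, 190, 190, 190, 190, 189, 188, 187, 186, 188, 190, 190, 189, 187, 184, 181, 180, 179, 181, 181, 183, 185, 185, 182, 179, 174, 169, 172]
260 [105, 106, 107, 107, 107, 106, 110, 128, 170, 221, 229, 228, 227, 227, 227, 227, 227, 227, 228, 229, 229, 228, 229, 230, 231, 231, 231, 231, 231, 232, 231, 232, 231, 231, 231, 231, 230, 230, 230, 229, 228, 228, 227, 226, 226, 226, 228, 229, 231, 230, 231, 231, 230, 229, 228, 228, 227, 227, 227, 228, 230, 231, 234, 199, 149,
[... 1390 characters left out ...]
 184, 184, 185, 185, 184, 184, 183, 182, 181, 181, 182, 186, 189, 190, 190, 189, 188, 186, 185]
420 [108, 107, 107, 107, 106, 108, 123, 158, 210, 229, 228, 227, 228, 227, 228, 228, 227, 228, 229, 229, 228, 228, 229, 229, 230, 231, 231, 231, 232, 233, 233, 233, 233, 233, 232, 232, 232, 231, 231, 230, 230, 230, 229, 229, 229, 230, 231, 232, 232, 231, 231, 230, 228, 227, 226, 227, 228, 229, 229, 230, 231, 233, 205, 154, 146, 148, 146, 144, 140, 184, 229, 230, 229, 228, 228, 228, 228, 229, 226, 205, 204, 204, 203, 201, 198, 195, 194, 193, 195, 199, 202, 204, 206, 203, 200, 198, 197, 196, 188, 181, 179, 180, 180, 181, 181, 182, 183, 183, 183, 182, 181, 179, 179, 178, 181, 184, 185, 184, 184, 184]
```

View pics/fit1.png

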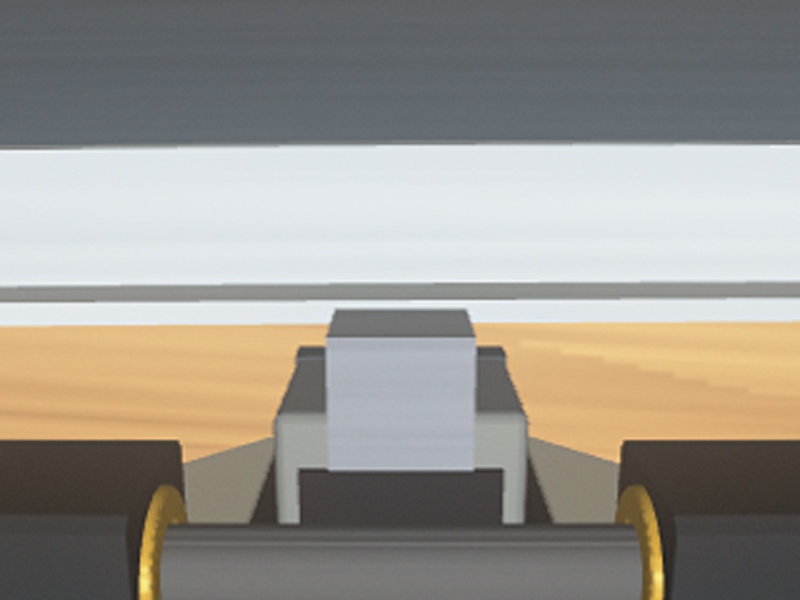

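The grip is square and the hook is centred at column 317. In this nearer view the lip's white top lies at rows 220–229, with its shaded inner face at rows 213–220. I'm recomputing the lip from these edges.

```bash
python3 - <<'E'
from h import *
a=cap('wrist');T,o=pose()
for z in (158,163,168):
    print(z,[ (atz(a,[(317,r)],z)[0]@[1,.058,0]).round(1) for r in (229.8,220.3,213.2,158)], (atz(a,[(317,213.2)],z-16)[0]@[1,.058,0]).round(1))
print('hook topfar row 235',atz(a,[(317,234.8)],T[2,3]+69.6)[0].round(1), 'tongue bottom 223.2 at z-18',atz(a,[(317,223.3)],T[2,3]+51.6)[0].round(1))
E
```

```text
158 [np.float64(574.8), np.float64(579.2), np.float64(582.4), np.float64(606.4)] 579.4
163 [np.float64(576.0), np.float64(580.2), np.float64(583.3), np.float64(606.6)] 580.3
168 [np.float64(577.2), np.float64(581.3), np.float64(584.3), np.float64(606.8)] 581.3
hook topfar row 235 [586.4 -50.8 201.8] tongue bottom 223.2 at z-18 [586.4 -50.8 183.8]
```

>>> arm_command(deltas=[[-0.005,0,0,0],[0,0.008,0,0],[0,0.008,0,0],[0,0.006,0,0],[0,0,0,0]])

```text
time: 29.35
tool_pos: [553.6, -52.5, 108.9]
tcp_rot: [-1.571, -0.003, -3.085]
contact_force: [0.1, -0.3, -1.2]
grip_width: 39.7
```

>>> arm_command(deltas=[[0,0.003,0,0],[0,0.002,0,0],[0,0.002,0,0],[0,0.002,0,0],[0,0,0,0]])

```text
time: 29.85
tool_pos: [554.4, -52.7, 101.1]
tcp_rot: [-1.571, -0.0, -3.085]
contact_force: [-0.3, 0.8, -1.3]
grip_width: 39.1
```

>>> arm_command(deltas=[[0,0.0015,0,0],[0,0.0015,0,0],[0,0,0,0]])

```text
time: 30.15
tool_pos: [554.9, -52.8, 99.1]
tcp_rot: [-1.57, 0.001, -3.085]
contact_force: [-1.1, -0.9, 2.5]
grip_width: 39.6
```

>>> arm_command(deltas=[[0,0.0015,0,0],[0,0.0015,0,0],[0,0,0,0]])

```text
time: 30.45
tool_pos: [556.4, -52.8, 97.2]
tcp_rot: [-1.57, 0.005, -3.085]
contact_force: [0.7, 2.0, 8.7]
grip_width: 39.8
```

Contact came at the predicted height, so it is seated. Releasing gently.

>>> arm_command(deltas=[[0,-0.002,0,0],[0,0,0,0],[0,0,0,0],[0,0,0,0],[0,0,0,0]], claw=90)

```text
time: 30.95
tool_pos: [554.3, -52.7, 97.0]
tcp_rot: [-1.571, -0.001, -3.085]
contact_force: [-1.2, 0.5, 0.0]
grip_width: 59.2
```

>>> arm_command(deltas=[[0,-0.01,0,0],[0,-0.03,0,0],[0.03,-0.04,0,0],[0.045,-0.02,0.01,0],[0.03,-0.04,0.03,0]], claw=90)

```text
time: 31.45
tool_pos: [452.5, -92.4, 231.7]
tcp_rot: [-1.573, -0.004, -3.083]
contact_force: [0.5, -1.2, 0.5]
grip_width: 59.4
```

>>> arm_command(deltas=[[0,-0.04,-0.02,0],[0,-0.03,-0.02,0],[0,0,0,0],[0,0,0,0]], claw=0)

```text
time: 31.85
tool_pos: [454.0, -53.9, 302.3]
tcp_rot: [-1.57, 0.002, -3.084]
contact_force: [-0.9, -0.1, 0.2]
grip_width: 86.6
```

```bash
python3 - <<'E'
from fit import *
T,o=pose();print(T.round(3)[:3],o['grip_width'])
a=cap('wrist');survey(a)
b=cap('side');print([find(b,n,2) for n in('cassette2_mid','cassette2_hook')])
E
```

```text
[[-9.98000e-01  2.00000e-03  5.70000e-02  4.53973e+02]
 [-5.70000e-02 -1.00000e-03 -9.98000e-01 -5.39350e+01]
 [-2.00000e-03 -1.00000e+00  1.00000e-03  3.02337e+02]] 86.58226923182076
cassette3_hook 0.82 1783 448.1 -300.4 0.0 0.95
cassette3_mid 0.75 1730 448.1 -299.9 0.0 0.95
cassette4_mid 0.76 1502 454.3 -185.8 32.1 0.95
cassette4_hook 0.83 1521 454.6 -185.5 33.2 0.97
cassette2_hook 0.91 2784 573.1 -54.6 5.6 0.63
cassette2_mid 0.77 2828 572.8 -53.5 5.6 0.62
cassette0_mid 0.75 1497 451.7 40.9 -4.9 0.95
cassette0_hook 0.61 1503 451.4 41.9 -5.9 0.95
[[(0.67, [557.0, -43.1, 148.6])], [(0.57, [560.7, -37.8, 148.2]), (0.23, [603.5, -96.2, 152.3])]]
```

The first cassette is hung where expected. Next is cassette 0.

>>> arm_command(deltas=[[0,0.03,0,8.2],[0.006,0.03,-0.035,0],[0.005,0.035,-0.035,0],[0,0.045,-0.025,0],[0,0.04,0,0]])

```text
time: 32.95
tool_pos: [450.9, 43.2, 121.5]
tcp_rot: [-1.571, 0.001, 3.058]
contact_force: [0.7, -0.2, -0.5]
grip_width: 91.9
```

>>> arm_command(deltas=[[0,0,0,0],[0,0,0,0],[0,0,0,0]])

```text
time: 33.25
tool_pos: [452.9, 40.2, 124.9]
tcp_rot: [-1.571, 0.004, 3.054]
contact_force: [0.3, 0.5, 0.1]
grip_width: 92.5
```

```bash
python3 - <<'E'
from fit import *
a=cap('wrist'); s=survey(a,'0'); 
for q in s: rel(q[3],q[4])
E
```

```text
cassette0_hook 0.94 3324 451.6 42.2 -3.4 0.92
cassette0_mid 0.58 3510 451.7 42.5 -5.8 0.96
to target: tx 1.3 tz -2.1 tool yaw off deg -5.0 z 124.6
to target: tx 1.4 tz -1.8 tool yaw off deg -5.0 z 124.6
```

>>> arm_command(deltas=[[0.001,0.04,-0.002,0],[0,0.04,0,0],[0,0.035,0,0],[0,0.015,0,0],[0,0.006,0,0]])

```text
time: 33.9
tool_pos: [450.0, 42.6, -14.0]
tcp_rot: [-1.571, -0.001, 3.054]
contact_force: [-0.0, 0.5, 0.1]
grip_width: 91.8
```

>>> arm_command(deltas=[[0,0,0,0],[0,0,0,0],[0,0,0,0],[0,0,0,0],[0,0,0,0]], claw=255)

```text
time: 34.4
tool_pos: [450.7, 42.9, -12.6]
tcp_rot: [-1.571, 0.001, 3.055]
contact_force: [-0.7, 0.9, 0.2]
grip_width: 56.5
```

>>> arm_command(deltas=[[0,0,0,0],[0,0,0,0],[0,0,0,0]])

```text
time: 34.7
tool_pos: [450.4, 42.9, -13.1]
tcp_rot: [-1.571, 0.0, 3.055]
contact_force: [-0.1, 0.2, 1.6]
grip_width: 39.9
```

>>> arm_command(deltas=[[0,-0.01,0,0],[0,-0.03,0,-4],[0,-0.04,0,-4.2],[0,-0.04,0,0],[0,-0.04,0,0]])

```text
time: 35.2
tool_pos: [449.7, 43.0, 148.8]
tcp_rot: [-1.571, -0.0, -3.085]
contact_force: [1.3, 0.7, -1.0]
grip_width: 39.6
```

>>> arm_command(deltas=[[0,-0.02,0,0],[0,0,0,0],[0,0,0,0]])

```text
time: 35.5
tool_pos: [449.7, 42.9, 166.4]
tcp_rot: [-1.571, -0.001, -3.085]
contact_force: [-0.6, -0.3, -2.6]
grip_width: 39.3
```

>>> arm_command(deltas=[[-0.015,0,0.038,0],[-0.015,0,0.038,0],[-0.015,0,0.038,0],[-0.015,0,0.038,0],[0,0.01,0.0343,0]])

```text
time: 36.0
tool_pos: [521.8, -141.6, 155.2]
tcp_rot: [-1.571, -0.0, -3.085]
contact_force: [0.5, 0.1, -2.0]
grip_width: 39.5
```

>>> arm_command(deltas=[[-0.012,0.012,0,0],[-0.014,0.012,0,0],[-0.0124,0,0,0],[0,0,0,0],[0,0,0,0]])

```text
time: 36.5
tool_pos: [557.9, -137.2, 131.1]
tcp_rot: [-1.572, -0.003, -3.085]
contact_force: [0.5, 0.6, -2.6]
grip_width: 40.0
```

```bash
cat > chk.py <<'E'
from h import *
# lip edges and hook far edge seen in the wrist picture, at the middle column
a=cap('wrist');T,o=pose();print(T[:3,3].round(1),o['grip_width'])
g=cv2.cvtColor(a['img'],cv2.COLOR_RGB2GRAY).astype(float)
def edges(c): 
    v=g[140:300,c-3:c+4].mean(1); d=np.diff(v); return [(140+i,int(d[i])) for i in range(len(d)) if abs(d[i])>25 and abs(d[i])==max(abs(d[max(0,i-2):i+3]))]
for c in (317,270,365): print(c,edges(c))
E
cat > chk2.py <<'E'
import sys; from h import *
a=cap('wrist');T,o=pose(); r1,r2,rh,dz=map(float,sys.argv[1:])   # lip outer row, inner row, hook far top row, centre z - tcp z
P=[atz(a,[(317,r)],165)[0] for r in (r1,r2)]; H=atz(a,[(317,rh)],T[2,3]+dz+37)[0]
x=-T[:3,0]; L=(P[0]+P[1])/2
L=L+(-T[:3,2])*((H-L)@-T[:3,2])
print('lip X',[(p@[1,.058,0]).round(1) for p in P],'gap mid to lip, forward mm:',((L-H)@x+10).round(1))
E
python3 chk.py
```

```text
[ 557.9 -137.3  131.7] 39.56077593821567
317 [(168, 55), (221, -87), (235, 68), (289, -94)]
270 [(165, 31), (168, 85), (221, -60), (229, 95), (238, -37)]
365 [(167, 63), (221, -71), (228, 48)]
```

```bash
python3 chk2.py 238 228.8 235.3 34.1
```

```text
lip X [np.float64(577.2), np.float64(581.2)] gap mid to lip, forward mm: 1.3
```

>>> arm_command(deltas=[[-0.001,0.008,0,0],[0,0.01,0,0],[0,0.008,0,0],[0,0.003,0,0],[0,0,0,0]])

```text
time: 37.1
tool_pos: [559.6, -137.4, 103.0]
tcp_rot: [-1.571, -0.001, -3.085]
contact_force: [-0.5, 0.1, -1.6]
grip_width: 40.1
```

>>> arm_command(deltas=[[0,0.002,0,0],[0,0.002,0,0],[0,0.002,0,0],[0,0,0,0],[0,0,0,0]])

```text
time: 37.6
tool_pos: [560.1, -137.6, 98.0]
tcp_rot: [-1.571, 0.0, -3.085]
contact_force: [-0.2, 0.2, -1.9]
grip_width: 39.4
```

>>> arm_command(deltas=[[0,0.0015,0,0],[0,0.0015,0,0],[0,0.001,0,0],[0,0,0,0]])

```text
time: 38.0
tool_pos: [561.7, -137.8, 96.0]
tcp_rot: [-1.569, 0.005, -3.085]
contact_force: [-0.2, 0.8, 9.4]
grip_width: 39.6
```

>>> arm_command(deltas=[[0,-0.002,0,0],[0,0,0,0],[0,0,0,0],[0,0,0,0],[0,0,0,0]], claw=90)

```text
time: 38.5
tool_pos: [559.9, -137.5, 95.6]
tcp_rot: [-1.571, -0.0, -3.085]
contact_force: [-0.4, -0.2, -0.9]
grip_width: 59.2
```

>>> arm_command(deltas=[[0,-0.01,0,0],[0,-0.03,0,0],[0.03,-0.04,0,0],[0.045,-0.02,0.01,0],[0.03,-0.04,0.03,0]], claw=90)

```text
time: 39.0
tool_pos: [458.1, -176.7, 230.2]
tcp_rot: [-1.573, -0.004, -3.083]
contact_force: [0.8, -0.8, 0.5]
grip_width: 59.3
```

>>> arm_command(deltas=[[0,-0.04,0,0],[0,-0.03,0,0],[0,0,0,0],[0,0,0,0]], claw=0)

```text
time: 39.4
tool_pos: [461.7, -178.8, 300.8]
tcp_rot: [-1.57, 0.001, -3.085]
contact_force: [-0.9, 0.0, -0.9]
grip_width: 86.6
```

```bash
python3 - <<'E'
from fit import *
T,o=pose();print(T.round(3)[:3],o['grip_width'])
a=cap('wrist');survey(a)
E
```

```text
[[-9.98000e-01  1.00000e-03  5.60000e-02  4.61711e+02]
 [-5.60000e-02 -1.00000e-03 -9.98000e-01 -1.78818e+02]
 [-1.00000e-03 -1.00000e+00  1.00000e-03  3.00772e+02]] 86.56515193272027
cassette4_mid 0.33 2990 473.5 -458.1 -67.6 0.71
cassette3_mid 0.78 1535 448.0 -300.1 0.0 0.95
cassette3_hook 0.58 1532 448.5 -300.0 0.0 0.95
cassette4_mid 0.61 1380 454.2 -185.7 31.1 0.94
cassette4_hook 0.77 1306 453.9 -185.5 30.6 0.92
cassette0_hook 0.69 3093 579.0 -123.1 5.8 0.6
cassette0_mid 0.56 3041 577.0 -122.1 -0.0 0.61
cassette2_hook 0.9 3345 569.7 -12.9 10.4 0.64
cassette2_mid 0.62 3455 570.3 -11.8 10.9 0.62
```

>>> arm_command(deltas=[[0,0.03,0,-8],[0,0.03,0,-8],[0,0.04,0,-8],[0,0.04,0,-4.7],[0.01,0.04,0.002,0]])

```text
time: 40.35
tool_pos: [454.6, -185.3, 118.6]
tcp_rot: [-1.57, 0.001, -2.581]
contact_force: [-0.5, 0.1, -0.9]
grip_width: 91.6
```

>>> arm_command(deltas=[[0,0,0,0],[0,0,0,0],[0,0,0,0]])

```text
time: 40.65
tool_pos: [455.9, -186.5, 122.2]
tcp_rot: [-1.567, 0.002, -2.585]
contact_force: [0.4, 1.1, -0.3]
grip_width: 91.7
```

```bash
python3 - <<'E'
from fit import *
a=cap('wrist'); s=survey(a,'4'); 
for q in s: rel(q[3],q[4])
E
```

```text
cassette4_mid 0.64 3439 454.4 -185.3 31.3 0.93
cassette4_hook 0.85 3473 454.4 -184.7 32.1 0.94
to target: tx 0.6 tz -1.7 tool yaw off deg 31.9 z 121.8
to target: tx 0.3 tz -2.2 tool yaw off deg 31.9 z 121.8
```

>>> arm_command(deltas=[[0,0.04,-0.002,0],[0,0.04,0,0],[0,0.03,0,0],[0,0.015,0,0],[0,0.007,0,0]])

```text
time: 41.3
tool_pos: [453.2, -183.9, -12.6]
tcp_rot: [-1.572, -0.0, -2.584]
contact_force: [0.0, 0.0, 0.5]
grip_width: 91.3
```

>>> arm_command(deltas=[[0,0,0,0],[0,0,0,0],[0,0,0,0],[0,0,0,0],[0,0,0,0]], claw=255)

```text
time: 41.8
tool_pos: [453.5, -184.3, -11.4]
tcp_rot: [-1.57, 0.0, -2.584]
contact_force: [0.1, -0.4, -0.0]
grip_width: 56.2
```

>>> arm_command(deltas=[[0,0,0,0],[0,0,0,0],[0,0,0,0]])

```text
time: 42.1
tool_pos: [453.4, -184.3, -11.8]
tcp_rot: [-1.57, 0.0, -2.584]
contact_force: [-0.0, -1.2, 1.7]
grip_width: 39.1
```

>>> arm_command(deltas=[[0,-0.01,0,0],[0,-0.03,0,0],[0,-0.04,0,7],[0,-0.04,0,7],[0,-0.04,0,7]])

```text
time: 42.6
tool_pos: [452.6, -183.7, 150.0]
tcp_rot: [-1.571, -0.0, -2.956]
contact_force: [0.6, -0.8, -2.0]
grip_width: 39.9
```

>>> arm_command(deltas=[[0,-0.02,0,7.7],[0,0,0,0],[0,0,0,0]])

```text
time: 42.9
tool_pos: [452.7, -183.7, 167.7]
tcp_rot: [-1.571, -0.0, -3.082]
contact_force: [0.4, 0.4, -1.6]
grip_width: 39.7
```

>>> arm_command(deltas=[[-0.02,0,0.015,0],[-0.02,0,0.015,0],[-0.025,0,0.015,0],[-0.012,0.017,0,0],[-0.014,0.017,0,0]])

```text
time: 43.4
tool_pos: [546.2, -223.7, 131.2]
tcp_rot: [-1.573, -0.003, -3.083]
contact_force: [0.7, 0.7, -1.1]
grip_width: 39.6
```

>>> arm_command(deltas=[[-0.016,0,0,0],[0,0,0,0],[0,0,0,0]])

```text
time: 43.7
tool_pos: [561.5, -222.5, 132.3]
tcp_rot: [-1.572, -0.003, -3.083]
contact_force: [-0.1, -0.6, -2.3]
grip_width: 40.2
```

```bash
python3 chk.py
```

```text
[ 561.5 -222.7  132.9] 39.55424421207211
317 [(163, 68), (217, -87), (225, -69), (236, 49), (290, -80)]
270 [(163, 52), (217, -84), (224, 47)]
365 [(163, 84), (217, -73), (224, 94)]
```

```bash
python3 chk2.py 233.7 224.5 236.3 32.8
```

```text
lip X [np.float64(577.4), np.float64(581.5)] gap mid to lip, forward mm: 3.5
```

>>> arm_command(deltas=[[-0.0035,0.008,0,0],[0,0.01,0,0],[0,0.008,0,0],[0,0.003,0,0],[0,0,0,0]])

```text
time: 44.3
tool_pos: [565.6, -222.6, 104.2]
tcp_rot: [-1.572, -0.001, -3.085]
contact_force: [1.0, 0.2, -0.7]
grip_width: 39.8
```

>>> arm_command(deltas=[[0,0.002,0,0],[0,0.002,0,0],[0,0.001,0,0],[0,0.001,0,0],[0,0,0,0]])

```text
time: 44.8
tool_pos: [566.2, -222.8, 99.2]
tcp_rot: [-1.571, 0.0, -3.085]
contact_force: [0.1, 0.9, -1.5]
grip_width: 39.7
```

>>> arm_command(deltas=[[0,0.001,0,0],[0,0.001,0,0],[0,0.001,0,0],[0,0.001,0,0],[0,0,0,0]])

```text
time: 45.3
tool_pos: [567.7, -223.0, 97.4]
tcp_rot: [-1.569, 0.004, -3.085]
contact_force: [-1.0, 2.8, 9.2]
grip_width: 39.9
```

Seated. I'm releasing it and going on to cassette 3, at about (448,-300).

>>> arm_command(deltas=[[0,-0.002,0,0],[0,0,0,0],[0,0,0,0],[0,0,0,0],[0,0,0,0]], claw=90)

```text
time: 45.8
tool_pos: [565.9, -222.8, 96.7]
tcp_rot: [-1.571, -0.0, -3.085]
contact_force: [1.4, -0.2, -0.2]
grip_width: 59.2
```

>>> arm_command(deltas=[[0,-0.01,0,0],[0,-0.03,0,0],[0.03,-0.04,0,0],[0.045,-0.02,0.01,0],[0.03,-0.04,0.03,0]], claw=90)

```text
time: 46.3
tool_pos: [464.3, -261.6, 231.2]
tcp_rot: [-1.574, -0.004, -3.083]
contact_force: [0.1, -1.3, 0.5]
grip_width: 59.3
```

>>> arm_command(deltas=[[0,-0.02,0.015,0],[0,0,0,0],[0,0,0,0],[0,0,0,0]], claw=0)

```text
time: 46.7
tool_pos: [468.4, -278.0, 250.1]
tcp_rot: [-1.572, -0.002, -3.085]
contact_force: [-0.2, -0.5, -0.0]
grip_width: 86.6
```

```bash
python3 - <<'E'
from fit import *
T,o=pose();print(T.round(3)[:3],o['grip_width'])
a=cap('wrist');survey(a)
E
```

```text
[[-9.98000e-01 -2.00000e-03  5.70000e-02  4.68360e+02]
 [-5.70000e-02  2.00000e-03 -9.98000e-01 -2.77995e+02]
 [ 2.00000e-03 -1.00000e+00 -2.00000e-03  2.50095e+02]] 86.63707919649632
cassette3_hook 0.7 1704 448.3 -300.3 0.0 0.95
cassette3_mid 0.72 1592 448.4 -300.0 0.0 0.91
cassette4_mid 0.48 1660 448.1 -300.0 -0.0 0.94
cassette4_hook 0.95 4518 587.0 -202.2 10.6 0.55
cassette4_mid 0.66 4406 586.4 -199.8 5.9 0.57
cassette0_mid 0.7 4930 573.9 -91.3 24.6 0.6
cassette0_hook 0.78 4960 574.2 -90.9 25.1 0.6
cassette2_mid 0.85 5092 565.4 19.8 35.5 0.65
cassette2_hook 0.8 5130 564.9 21.7 36.3 0.64
```

>>> arm_command(deltas=[[0.01,0.03,0.01,2],[0.0114,0.03,0.0095,0],[0,0.04,0,0],[0,0.03,0,0],[0,0,0,0]])

```text
time: 47.85
tool_pos: [445.7, -297.6, 117.5]
tcp_rot: [-1.576, -0.006, -3.121]
contact_force: [-0.2, -0.7, 0.7]
grip_width: 91.9
```

>>> arm_command(deltas=[[0,0,0,0],[0,0,0,0]])

```text
time: 48.05
tool_pos: [449.1, -300.2, 123.3]
tcp_rot: [-1.568, 0.003, -3.12]
contact_force: [0.2, 1.0, -0.5]
grip_width: 92.1
```

```bash
python3 - <<'E'
from fit import *
a=cap('wrist'); s=survey(a,'3'); 
for q in s: rel(q[3],q[4])
E
```

```text
cassette3_mid 0.93 3410 448.9 -300.6 0.7 0.93
cassette3_hook 0.96 3502 449.1 -300.6 1.2 0.96
to target: tx 0.2 tz 0.4 tool yaw off deg 1.2 z 122.9
to target: tx -0.0 tz 0.4 tool yaw off deg 1.2 z 122.9
```

>>> arm_command(deltas=[[0,0.04,0,0],[0,0.04,0,0],[0,0.032,0,0],[0,0.015,0,0],[0,0.006,0,0]])

```text
time: 48.7
tool_pos: [447.6, -298.9, -12.8]
tcp_rot: [-1.572, -0.001, -3.12]
contact_force: [-0.2, 0.6, -0.2]
grip_width: 92.0
```

>>> arm_command(deltas=[[0,0,0,0],[0,0,0,0],[0,0,0,0],[0,0,0,0],[0,0,0,0]], claw=255)

```text
time: 49.2
tool_pos: [448.3, -299.6, -11.1]
tcp_rot: [-1.57, 0.001, -3.12]
contact_force: [0.1, -0.0, -0.3]
grip_width: 56.4
```

>>> arm_command(deltas=[[0,0,0,0],[0,0,0,0],[0,0,0,0]])

```text
time: 49.5
tool_pos: [448.0, -299.4, -11.6]
tcp_rot: [-1.571, 0.0, -3.12]
contact_force: [-0.5, -0.2, 1.4]
grip_width: 40.0
```

>>> arm_command(deltas=[[0,-0.01,0,0],[0,-0.03,0,-2],[0,-0.04,0,0],[0,-0.04,0,0],[0,-0.04,0,0]])

```text
time: 50.0
tool_pos: [447.6, -299.0, 150.2]
tcp_rot: [-1.571, -0.0, -3.085]
contact_force: [0.6, -0.7, -2.4]
grip_width: 39.5
```

>>> arm_command(deltas=[[0,-0.02,0,0],[0,0,0,0],[0,0,0,0]])

```text
time: 50.3
tool_pos: [447.5, -298.9, 167.8]
tcp_rot: [-1.571, -0.001, -3.085]
contact_force: [0.3, 0.6, -1.6]
grip_width: 40.0
```

>>> arm_command(deltas=[[-0.025,0,0.008,0],[-0.025,0,0.008,0],[-0.025,0,0,0],[-0.012,0.017,0,0],[-0.015,0.017,0,0]])

```text
time: 50.8
tool_pos: [550.4, -308.9, 131.3]
tcp_rot: [-1.573, -0.003, -3.085]
contact_force: [0.1, -0.2, -1.5]
grip_width: 39.8
```

>>> arm_command(deltas=[[-0.017,0,0,0],[0,0,0,0],[0,0,0,0],[0,0,0,0]])

```text
time: 51.2
tool_pos: [566.7, -308.5, 133.6]
tcp_rot: [-1.572, -0.001, -3.086]
contact_force: [0.1, 0.2, -1.2]
grip_width: 39.8
```

```bash
python3 chk.py
```

```text
[ 566.9 -308.7  134.1] 39.73219581840767
317 [(162, 69), (216, -85), (223, 102), (236, 51), (289, -99)]
270 [(163, 68), (216, -57), (223, 76)]
365 [(162, 86), (216, -53), (223, 69), (232, -26)]
```

```bash
python3 chk2.py 232.6 223.4 236.3 32.6
```

```text
lip X [np.float64(577.9), np.float64(582.0)] gap mid to lip, forward mm: 3.9
```

>>> arm_command(deltas=[[-0.004,0.008,0,0],[0,0.01,0,0],[0,0.008,0,0],[0,0.004,0,0],[0,0,0,0]])

```text
time: 51.8
tool_pos: [571.1, -308.1, 103.1]
tcp_rot: [-1.572, -0.002, -3.085]
contact_force: [-0.1, -0.7, -0.9]
grip_width: 39.8
```

>>> arm_command(deltas=[[0,0.002,0,0],[0,0.002,0,0],[0,0.001,0,0],[0,0,0,0]])

```text
time: 52.2
tool_pos: [571.8, -308.5, 99.4]
tcp_rot: [-1.57, 0.0, -3.085]
contact_force: [-0.0, -1.0, -1.6]
grip_width: 39.8
```

>>> arm_command(deltas=[[0,0.001,0,0],[0,0.001,0,0],[0,0.001,0,0],[0,0,0,0]])

```text
time: 52.6
tool_pos: [572.6, -308.7, 98.4]
tcp_rot: [-1.569, 0.003, -3.085]
contact_force: [-1.5, 2.4, 7.2]
grip_width: 40.0
```

>>> arm_command(deltas=[[0,-0.001,0,0],[0,0,0,0],[0,0,0,0],[0,0,0,0],[0,0,0,0]], claw=90)

```text
time: 53.1
tool_pos: [571.6, -308.4, 97.0]
tcp_rot: [-1.571, -0.0, -3.085]
contact_force: [-0.0, -0.1, -0.6]
grip_width: 59.2
```

>>> arm_command(deltas=[[0,-0.01,0,0],[0,-0.03,0,0],[0.03,-0.04,0,0],[0.04,-0.04,-0.01,0],[0.02,-0.04,-0.03,0]], claw=90)

```text
time: 53.6
tool_pos: [484.2, -277.9, 250.8]
tcp_rot: [-1.57, -0.001, -3.088]
contact_force: [0.9, -0.1, -0.1]
grip_width: 59.1
```

>>> arm_command(deltas=[[0,-0.03,-0.04,0],[0,-0.03,-0.04,0],[0,0,-0.04,0],[0,0,-0.04,0],[0,0,-0.04,0]], claw=0)

```text
time: 54.1
tool_pos: [474.8, -75.4, 310.4]
tcp_rot: [-1.57, 0.002, -3.086]
contact_force: [0.9, -0.6, -0.6]
grip_width: 90.6
```

>>> arm_command(deltas=[[0,0,0,0],[0,0,0,0]])

```text
time: 54.3
tool_pos: [475.2, -76.5, 310.1]
tcp_rot: [-1.57, 0.001, -3.083]
contact_force: [0.3, -0.1, 0.4]
grip_width: 91.4
```

```bash
cat > hung.py <<'E'
import fit; from fit import *
# fit of hung cassettes: base height z free, x,y,yaw free
def run(p,nm='0234'):
    C0=[c.copy() for c in fit.C]
    for k in nm:
        for d in vision.regions_of(p,f'cassette{k}_mid')[:1]+vision.regions_of(p,f'cassette{k}_hook')[:1]:
            mk=d['mask'].astype(np.float32); ys,xs=np.nonzero(mk); c=atz(p,[(xs.mean(),ys.mean())],140)[0][:2]; best=None
            for z in (95,103,111,119):
                fit.C=[a+[0,0,z] for a in C0]
                x0=np.array([c[0]-5,c[1],3.2*30/57.3])
                r=minimize(lambda v:-iou(p,mk,(v[0],v[1],v[2]/30)),x0,method='Nelder-Mead',options=dict(initial_simplex=x0+np.array([[0,0,0],[5,0,0],[0,5,0],[0,0,3]]),maxiter=60))
                if best is None or r.fun<best[0]: best=(r.fun,z,r.x)
            print(k,round(d['confidence'],2),mk.sum(),'iou',round(-best[0],3),'base z',best[1],best[2][:2].round(1),'lip-frame X of hook gap',round(best[2][0]+26+.058*(best[2][1]),1))
    fit.C=C0
if __name__=='__main__':
    T,o=pose();print(T.round(1)[:3,3],o['grip_width'])
    run(cap('wrist')); print('side'); run(cap('side'))
E
python3 hung.py
```

```text
[475.2 -76.5 310.1] 91.42287554834002Traceback (most recent call last):
  File "hung.py", line 17, in <module>
    run(cap('wrist')); print('side'); run(cap('side'))
    ~~~^^^^^^^^^^^^^^
  File "hung.py", line 4, in run
    C0=[c.copy() for c in fit.C]
                          ^^^^^
AttributeError: 'function' object has no attribute 'C'
```

```bash
sed -i 's/^import fit; from fit import \*/from fit import *\nimport fit as F/; s/fit\.C/F.C/g' hung.py; time python3 hung.py
```

```text
[475.2 -77.3 309.7] 91.75528437366246
0 0.94 2806.0 iou 0.947 base z 103 [ 561.5 -138.9] lip-frame X of hook gap 579.4
0 0.93 2919.0 iou 0.946 base z 111 [ 560.7 -137.6] lip-frame X of hook gap 578.7
2 0.82 2593.0 iou 0.953 base z 103 [556.5 -53.5] lip-frame X of hook gap 579.4
2 0.64 2573.0 iou 0.956 base z 103 [556.1 -53.5] lip-frame X of hook gap 579.0
3 0.67 3440.0 iou 0.953 base z 103 [ 572.9 -312.8] lip-frame X of hook gap 580.8
3 0.62 3432.0 iou 0.962 base z 103 [ 573.2 -312.7] lip-frame X of hook gap 581.0
4 0.86 3126.0 iou 0.952 base z 103 [ 566.8 -225.5] lip-frame X of hook gap 579.7
4 0.92 3118.0 iou 0.941 base z 95 [ 567.9 -229.1] lip-frame X of hook gap 580.6
side
0 0.66 339.0 iou 0.863 base z 95 [ 573.7 -158. ] lip-frame X of hook gap 590.5
2 0.57 404.0 iou 0.887 base z 95 [567.7 -68.2] lip-frame X of hook gap 589.8
2 0.89 374.0 iou 0.87 base z 95 [568.2 -70.1] lip-frame X of hook gap 590.1
3 0.7 285.0 iou 0.303 base z 95 [577.8 190.6] lip-frame X of hook gap 614.8
4 0.55 316.0 iou 0.871 base z 95 [ 578.1 -243.9] lip-frame X of hook gap 589.9
4 0.78 387.0 iou 0.872 base z 103 [ 575.4 -232.8] lip-frame X of hook gap 587.9
real	0m54.264s
user	1m10.188s
sys	0m7.967s
```

The wrist-camera fits put all four at the lip, base z about 103, gap centred on it; the side camera's coarse fits run ~10 mm off and disagree a bit. Moving over the lever.

>>> arm_command(deltas=[[-0.02,0,-0.045,0],[-0.02,0,-0.045,0],[-0.02,0,-0.045,0],[-0.02,0,-0.045,0],[-0.004,0,-0.045,0]])

```text
time: 55.75
tool_pos: [547.4, 154.5, 308.4]
tcp_rot: [-1.571, -0.0, -3.085]
contact_force: [0.3, -1.1, -0.4]
grip_width: 92.0
```

>>> arm_command(deltas=[[0,0.03,-0.0225,0],[0,0.03,0,0],[0,0,0,0],[0,0,0,0]])

```text
time: 56.15
tool_pos: [545.2, 174.8, 249.7]
tcp_rot: [-1.571, -0.0, -3.085]
contact_force: [-0.4, -0.5, -0.1]
grip_width: 91.7
```

```bash
python3 - <<'E'
from h import *
a=cap('wrist');T,o=pose();print(T.round(3)[:3])
piv=np.array([582.7,150.3]);yl=np.array([-.0565,.998]);xl=np.array([.998,.0565])
for n in ('lever','lever_tip'):
    for c,w in find(a,n,2):
        d=np.array(w[:2])-piv; print(n,c,w,'from pivot',(d@xl).round(1),(d@yl).round(1))
    for d in vision.regions_of(a,n)[:1]:
        ys,xs=np.nonzero(d['mask']); print(xs.min(),xs.max(),ys.min(),ys.max(),atz(a,[(xs.mean(),ys.mean())],185).round(1))
b=cap('scene');c=cap('side')
A=cv2.resize(a['img'][60:270,150:430],(400,300),interpolation=cv2.INTER_CUBIC)
B=cv2.resize(b['img'][140:320,220:460],(400,300),interpolation=cv2.INTER_CUBIC)
D=cv2.resize(c['img'][140:320,240:480],(400,300),interpolation=cv2.INTER_CUBIC)
cv2.imwrite('pics/last.png',np.vstack([np.hstack([A,B]),np.hstack([D,D*0])])[:,:,::-1])
E
```

```text
[[-9.98000e-01  2.00000e-03  5.60000e-02  5.45831e+02]
 [-5.60000e-02  0.00000e+00 -9.98000e-01  1.74599e+02]
 [-2.00000e-03 -1.00000e+00 -0.00000e+00  2.50732e+02]]
lever 0.68 [594.3, 176.1, 185.9] from pivot 13.0 25.1
304 325 162 185 [[592.4 177.4 185. ]]
lever_tip 0.83 [593.8, 177.1, 191.5] from pivot 12.6 26.1
305 325 162 185 [[592.3 177.3 185. ]]
```

View pics/last.png

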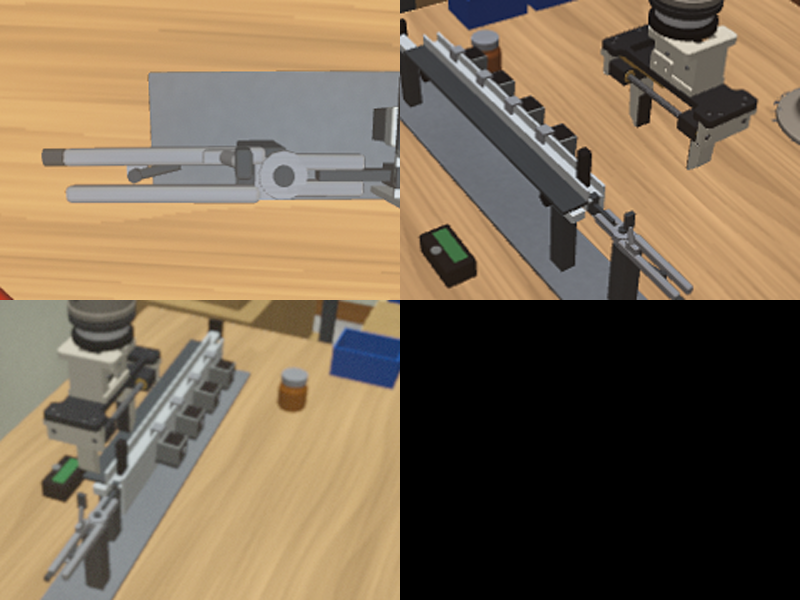

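The composite shows all four cassettes hung with hooks over the lip, the pliers clamped, the lever's dark end at panel (244,160), and the jar and meter undisturbed. Turning to pinch the lever.

>>> arm_command(deltas=[[-0.046,0,0,0],[0,0,0,-8.5],[0,0,0,-8.5],[0,0,0,-8.5],[0,0,0,-8.5]])

```text
time: 57.0
tool_pos: [591.2, 177.4, 249.4]
tcp_rot: [-1.571, 0.0, -2.486]
contact_force: [1.4, 0.4, 0.3]
grip_width: 91.6
```

>>> arm_command(deltas=[[0,0,0,-8.5],[0,0,0,-8.5],[0,0,0,-8.5],[0,0,0,-8.5],[0,0,0,-8.5]])

```text
time: 57.5
tool_pos: [591.1, 177.4, 249.5]
tcp_rot: [-1.57, 0.0, -1.744]
contact_force: [-0.2, 0.1, -0.1]
grip_width: 91.8
```

>>> arm_command(deltas=[[0,0.03,0,-5],[0,0.03,0,0],[0,0.02,0,0],[0,0,0,0],[0,0,0,0]])

```text
time: 58.0
tool_pos: [591.4, 177.4, 170.0]
tcp_rot: [-1.57, 0.0, -1.663]
contact_force: [0.1, 1.0, 0.2]
grip_width: 91.9
```

```bash
python3 - <<'E'
from h import *
a=cap('wrist');T,o=pose();print(T.round(3)[:3])
for n in ('lever','lever_tip'):
    for c,w in find(a,n,2): d=np.array(w)-T[:3,3]; print(n,c,w,'rel tx,tz',(d@T[:3,0]).round(1),(d@T[:3,2]).round(1))
    for d in vision.regions_of(a,n)[:1]:
        ys,xs=np.nonzero(d['mask']); print(xs.min(),xs.max(),ys.min(),ys.max(),d['confidence'])
E
```

```text
[[-9.20000e-02  2.00000e-03  9.96000e-01  5.91873e+02]
 [-9.96000e-01  0.00000e+00 -9.20000e-02  1.77588e+02]
 [-1.00000e-03 -1.00000e+00  2.00000e-03  1.70747e+02]]
lever 0.6 [593.1, 181.1, 177.6] rel tx,tz -3.6 0.9
306 334 244 300 0.61
lever_tip 0.76 [591.9, 178.4, 183.7] rel tx,tz -0.8 -0.0
307 334 245 300 0.58
```

>>> arm_command(deltas=[[0,0,0,-8.5],[0,0.01,0,0],[0,0.01,0,0],[0,0.007,0,0],[0,0,0,0]])

```text
time: 58.75
tool_pos: [590.0, 177.4, 140.3]
tcp_rot: [-1.574, -0.0, -1.516]
contact_force: [0.8, -0.3, -0.8]
grip_width: 91.7
```

>>> arm_command(deltas=[[0,0,0,0],[0,0,0,0],[0,0,0,0],[0,0,0,0],[0,0,0,0]], claw=255)

```text
time: 59.25
tool_pos: [591.1, 177.5, 142.4]
tcp_rot: [-1.57, -0.0, -1.515]
contact_force: [-0.1, 1.0, -0.5]
grip_width: 56.7
```

>>> arm_command(deltas=[[0,0,0,0],[0,0,0,0],[0,0,0,0],[0,0,0,0],[0,0,0,0]])

```text
time: 59.75
tool_pos: [591.1, 177.5, 142.2]
tcp_rot: [-1.57, -0.0, -1.514]
contact_force: [5.9, 0.2, 0.1]
grip_width: 16.6
```

>>> arm_command(deltas=[[0,0,0,0],[0,0,0,0]])

```text
time: 59.95
tool_pos: [592.5, 177.6, 142.3]
tcp_rot: [-1.567, 0.0, -1.515]
contact_force: [6.2, -0.1, -2.1]
grip_width: 13.3
```

>>> arm_command(deltas=[[-0.003,0,0,0],[-0.004,0,0,0],[-0.004,0,0,0],[-0.004,0,0,0],[0,0,0,0]])

```text
time: 60.45
tool_pos: [591.9, 190.5, 143.2]
tcp_rot: [-1.567, -0.003, -1.515]
contact_force: [3.8, -7.1, 4.6]
grip_width: 13.5
```

>>> arm_command(deltas=[[-0.003,0,0,0],[-0.003,0,0,0],[-0.003,0,0,0],[0,0,0,0],[0,0,0,0]])

```text
time: 60.95
tool_pos: [591.2, 200.7, 142.5]
tcp_rot: [-1.567, -0.001, -1.515]
contact_force: [4.6, -2.4, -1.6]
grip_width: 13.2
```

>>> arm_command(deltas=[[0,0,0,0],[0,0,0,0],[0,0,0,0],[0,0,0,0],[0,0,0,0]], claw=0)

```text
time: 61.45
tool_pos: [589.5, 201.5, 142.1]
tcp_rot: [-1.571, -0.0, -1.514]
contact_force: [0.3, 1.0, -0.1]
grip_width: 49.0
```

>>> arm_command(deltas=[[0,-0.04,0,0],[0,-0.04,0,8.5],[0,-0.03,0,8.5],[0,0,0,8.5],[0,0,0,8.5]])

```text
time: 61.95
tool_pos: [590.0, 201.7, 253.6]
tcp_rot: [-1.569, 0.002, -2.114]
contact_force: [-0.8, -0.6, -0.6]
grip_width: 88.1
```

>>> arm_command(deltas=[[0,0,0,8.5],[0,0,0,8.5],[0,0,0,8.5],[0,0,0,8.5],[0,0,0,8.5]])

```text
time: 62.45
tool_pos: [589.5, 201.5, 252.1]
tcp_rot: [-1.571, -0.0, -2.856]
contact_force: [-0.7, 0.4, 0.3]
grip_width: 91.7
```

>>> arm_command(deltas=[[0,0,0,8.5],[0.03,0,0.01,5],[0,0,0,0],[0,0,0,0]])

```text
time: 62.85
tool_pos: [561.4, 187.3, 252.7]
tcp_rot: [-1.571, 0.001, -3.084]
contact_force: [0.5, -0.5, -0.0]
grip_width: 91.8
```

```bash
python3 - <<'E'
from h import *
a=cap('wrist');T,o=pose();print(T.round(3)[:3])
piv=np.array([582.7,150.3]);yl=np.array([-.0565,.998]);xl=np.array([.998,.0565])
for c,w in find(a,'lever_tip',2): d=np.array(w[:2])-piv; print('lever',c,w,(d@xl).round(1),(d@yl).round(1))
for d in vision.regions_of(a,'moving_handle')[:2]:
    ys,xs=np.nonzero(d['mask']); P=atz(a,np.c_[xs,ys],136)[:,:2]-piv; X,Y=P@xl,P@yl
    print(d['confidence'],len(xs),[(y,X[(abs(Y-y)<2)].min().round(1),X[(abs(Y-y)<2)].max().round(1)) for y in (50,70,90,105) if (abs(Y-y)<2).any()])
for r in (70,90,105):  # brightness across handles
    q=np.array([[*(piv+xl*s+yl*r),136] for s in range(-45,25,2)]); u=proj(a,q).round().astype(int); g=a['img'].mean(2)
    print(r,[int(g[v,x]) for x,v in u])
for c,w in find(a,'push_grip',2): print('grip',c,w)
E
```

```text
[[-9.98000e-01  1.00000e-03  5.70000e-02  5.61934e+02]
 [-5.70000e-02  0.00000e+00 -9.98000e-01  1.87520e+02]
 [-1.00000e-03 -1.00000e+00 -0.00000e+00  2.52726e+02]]
lever 0.82 [592.5, 196.7, 186.7] 12.4 45.8
lever 0.31 [607.7, 21.9, 149.6] 17.7 -129.6
0.95 2325 [(50, np.float64(-24.4), np.float64(-15.0)), (70, np.float64(-28.8), np.float64(-18.4)), (90, np.float64(-33.1), np.float64(-21.0)), (105, np.float64(-35.8), np.float64(-25.3))]
70 [164, 161, 161, 156, 167, 165, 158, 156, 154, 169, 169, 170, 168, 106, 176, 174, 174, 176, 139, 144, 99, 98, 91, 142, 141, 122, 153, 164, 165, 165, 117, 140, 138, 139, 140]
90 [165, 166, 161, 159, 167, 168, 120, 158, 168, 171, 168, 103, 168, 171, 174, 174, 174, 173, 176, 177, 175, 177, 161, 171, 174, 144, 154, 165, 166, 165, 112, 167, 169, 166, 166]
105 [164, 166, 165, 161, 165, 148, 169, 170, 166, 158, 103, 157, 169, 167, 173, 173, 176, 173, 173, 178, 176, 174, 176, 177, 173, 128, 156, 167, 166, 163, 110, 171, 169, 168, 168]
grip 0.71 [610.9, 18.0, 151.7]
```

The pliers are open, with the moving handle at -27 mm and the lever back at 46 mm from the pivot. Next I grip the post and slide the carriage right.

>>> arm_command(deltas=[[-0.01,0,0.042,0],[-0.0097,0,0.042,0],[0,0,0.0426,0],[0,0.03,0,0],[0,0,0,0]])

```text
time: 63.55
tool_pos: [586.7, 60.9, 218.6]
tcp_rot: [-1.571, -0.007, -3.087]
contact_force: [-1.6, -0.3, -0.4]
grip_width: 92.1
```

>>> arm_command(deltas=[[0,0.03,0,0],[0,0.02,0,0],[0,0.01,0,0],[0,0.006,0,0],[0,0,0,0]])

```text
time: 64.05
tool_pos: [588.3, 62.5, 156.3]
tcp_rot: [-1.571, -0.0, -3.084]
contact_force: [-0.2, -0.8, -0.2]
grip_width: 91.6
```

>>> arm_command(deltas=[[0,0,0,0],[0,0,0,0],[0,0,0,0],[0,0,0,0],[0,0,0,0]], claw=255)

```text
time: 64.55
tool_pos: [588.2, 62.0, 156.4]
tcp_rot: [-1.571, 0.0, -3.085]
contact_force: [0.3, 0.1, 0.2]
grip_width: 56.2
```

>>> arm_command(deltas=[[0,0,0,0],[0,0,0,0],[0,0,0,0],[0,0,0,0],[0,0,0,0]])

```text
time: 65.05
tool_pos: [588.2, 62.0, 156.1]
tcp_rot: [-1.571, -0.0, -3.085]
contact_force: [-0.4, -0.3, 0.3]
grip_width: 16.1
```

>>> arm_command(deltas=[[0,0,0,0],[0,0,0,0],[0,0,0,0]])

```text
time: 65.35
tool_pos: [588.2, 61.9, 156.1]
tcp_rot: [-1.571, -0.0, -3.085]
contact_force: [0.2, -0.7, -0.8]
grip_width: 15.8
```

Sliding gently, so the hung cassettes don't swing.

>>> arm_command(deltas=[[0,0,0.002,0],[0,0,0.003,0],[0,0,0.004,0],[0,0,0.004,0],[0,0,0.004,0]])

```text
time: 65.85
tool_pos: [589.2, 44.7, 156.2]
tcp_rot: [-1.571, 0.0, -3.085]
contact_force: [0.6, 4.2, -1.1]
grip_width: 15.9
```

>>> arm_command(deltas=[[0,0,0.005,0],[0,0,0.005,0],[0,0,0.005,0],[0,0,0.005,0],[0,0,0.005,0]])

```text
time: 66.35
tool_pos: [590.8, 19.6, 156.2]
tcp_rot: [-1.571, 0.001, -3.085]
contact_force: [2.7, 3.5, -2.3]
grip_width: 15.7
```

>>> arm_command(deltas=[[0,0,0.005,0],[0,0,0.005,0],[0,0,0.005,0],[0,0,0.004,0],[0,0,0.003,0]])

```text
time: 66.85
tool_pos: [592.2, -2.5, 156.1]
tcp_rot: [-1.571, 0.001, -3.086]
contact_force: [5.0, 3.3, -2.6]
grip_width: 15.7
```

>>> arm_command(deltas=[[0,0,0.003,0],[0,0,0.002,0],[0,0,0.002,0],[0,0,0,0]])

```text
time: 67.25
tool_pos: [592.5, -7.9, 156.2]
tcp_rot: [-1.573, 0.001, -3.085]
contact_force: [4.6, 7.8, -1.4]
grip_width: 15.3
```

>>> arm_command(deltas=[[0,0,0.002,0],[0,0,0.002,0],[0,0,0.002,0],[0,0,0,0]])

```text
time: 67.65
tool_pos: [592.5, -7.7, 156.1]
tcp_rot: [-1.582, 0.001, -3.083]
contact_force: [3.9, 28.4, -0.2]
grip_width: 16.0
```

>>> arm_command(deltas=[[0,0,-0.003,0],[0,0,-0.003,0],[0,0,0,0]])

```text
time: 67.95
tool_pos: [592.5, -7.9, 156.1]
tcp_rot: [-1.572, 0.001, -3.085]
contact_force: [5.5, 6.6, -1.5]
grip_width: 15.4
```

>>> arm_command(deltas=[[0,0,0,0],[0,0,0,0],[0,0,0,0],[0,0,0,0],[0,0,0,0]], claw=100)

```text
time: 68.45
tool_pos: [592.0, -9.3, 156.2]
tcp_rot: [-1.57, -0.0, -3.086]
contact_force: [0.3, -0.3, -0.4]
grip_width: 51.3
```

>>> arm_command(deltas=[[0,-0.02,0,0],[0,-0.04,0,0],[0.01,-0.04,0,0],[0.04,-0.03,0.01,0],[0.04,-0.02,0.04,0]])

```text
time: 68.95
tool_pos: [511.7, -55.4, 304.9]
tcp_rot: [-1.57, 0.004, -3.082]
contact_force: [0.2, -1.3, 0.5]
grip_width: 55.9
```

>>> arm_command(deltas=[[0.03,0,0.04,0],[0,0,0.04,0],[0,0,0,0],[0,0,0,0]], claw=0)

```text
time: 69.35
tool_pos: [486.5, -138.8, 302.2]
tcp_rot: [-1.571, -0.0, -3.088]
contact_force: [0.3, 1.3, 0.2]
grip_width: 83.2
```

```bash
python3 - <<'E'
from hung import *
T,o=pose();print(T.round(1)[:3,3],o['grip_width'],o['contact_force'])
a=cap('wrist');run(a)
g=a['img'].mean(2)
# post top expected at about (592.3,-8,210): dark pixels?
for y in (-20,-14,-8,-2,4): print(y,[int(g[v,x]) for x,v in proj(a,[[591,y,208]]).round().astype(int)],end=' ')
E
```

```text
[ 486.5 -138.8  302.2] 83.16714710749993 [0.26891222 1.33753271 0.17786795]
0 0.71 2911.0 iou 0.954 base z 103 [ 565.9 -209.2] lip-frame X of hook gap 579.8
0 0.9 2884.0 iou 0.945 base z 103 [ 565.6 -208.8] lip-frame X of hook gap 579.5
2 0.63 2650.0 iou 0.956 base z 111 [ 560.1 -123.5] lip-frame X of hook gap 578.9
2 0.63 2640.0 iou 0.962 base z 103 [ 560. -123.] lip-frame X of hook gap 578.9
3 0.58 3478.0 iou 0.941 base z 103 [ 576.9 -382.7] lip-frame X of hook gap 580.7
3 0.74 3635.0 iou 0.951 base z 103 [ 577.2 -382.4] lip-frame X of hook gap 581.0
4 0.91 3318.0 iou 0.953 base z 103 [ 571.3 -295.5] lip-frame X of hook gap 580.2
4 0.87 3302.0 iou 0.944 base z 103 [ 571.3 -295.9] lip-frame X of hook gap 580.1
-20 [54] -14 [64] -8 [65] -2 [60] 4 [61]
```

```bash
python3 -c "
from h import *
b=cap('side')
for n in ('jar','driver','meter'): print(n,find(b,n,1))
print(job.close_job(), bot.get_obs()['time'])"
```

```text
jar [(0.57, [475.9, -434.0, 52.7])]
driver [(0.83, [479.8, 415.1, 26.6])]
meter [(0.63, [749.8, -14.1, 37.6])]
the job is handed in; nothing more can be done
the job is handed in; nothing more can be done
```

The job is done and handed in at about 70 s. I slid the carriage left to its stop, clamped the pliers, and hung the four cassettes present (2, 0, 4 and 3; cassette 1 was absent). I then pulled the lever to pop the pliers open and slid the loaded carriage 70 mm right, to the stop.

**Checks that passed:**
- **Cassettes:** The last wrist-camera fits put all four on the lip, hook gap centred on it to about 2 mm, each moved about 70 mm with the carriage.
- **Carriage:** The force rose to 28 N with no further travel, so it is against the right-hand stop.
- **Pliers:** They measured open after the lever pull, before the slide to the right.
- **Bystanders:** The jar and meter were found within 5 mm of where they started. The screwdriver matches its side-camera reading from the start.

**What failed or disagreed:**
- **First grip on the post:** It closed on nothing. The fingertips sit about 38 mm further back than the interface text says, and I allowed for that afterwards.
- **Side camera:** Before the final slide, its coarse fits for cassettes 0, 2 and 4 put them about 10 mm off from the wrist camera in x and 5–20 mm in y. It failed to fit cassette 3 at all. I relied on the wrist fits, the seating force and the last picture.
- **Pliers width:** The handles closed to 28 mm over the outsides, not the stated 32 mm, but they stayed shut after release.

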